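# Assemble a consolidation cell

### The arm

A 6-joint arm with a two-finger parallel gripper is mounted at the origin on a cart in front of the work surface, level with it; the furniture and walls round the work are solid. World frame = base frame: x ahead of the robot, y to its left, z up, the work surface at z = 0. Lengths are in m, angles in degrees, forces in N, time in s.
With the tool pointing down it reaches from about 0.35 to 0.775 m from the base axis. Payload 5.5 kg.
Tool frame: the origin (TCP) lies midway between the tips of the shut fingers; the grasp point (between the pads) lies 19 mm behind it; z points along the fingers, y is the line along which they close (so a half turn about z gives the same grasp; the last joint's range is limited). The gripper opens to 85 mm and grips with 20 to 120 N. Pads are 22 mm wide; open, the fingers measure 114 mm over their backs; the gripper's body (76 mm by 85 mm) begins 54 mm behind the grasp point. The pads swing forward as they close: fully open they stand 13 mm farther back than shut.
Start: joints at [60.699, 17.945, 2.641, 74.691, 0, 82.002], TCP at [0.209, 0.536, 0.231] pointing down, gripper open.
Joint ranges: [-158.12, 158.12], [-49.38, 96.58], [-58.88, 72.47], [-126.05, 133.96], [-84.25, 85.87], [-180, 180]. Speed limits (degrees/s): [147.25, 147.25, 180, 180, 180, 180].

### API

Orientations are given as a 3x3 rotation matrix whose columns are the frame's x, y, z axes.
In Python, from rig import read_state, snapshot, calibration, close_job gives the robot as it stands. The module is installed in compiled form; this text tells all that it offers.
- The arm moves only by the tool drive_tool, never from a script. Its argument "deltas" is a list of rows, each an object of numbers: "fingers": the opening, from -1 (shut) to 1 (fully open); "x", "y", "z": the shift along the tool's x, y, z each as a share of 0.25 m, from -1 to 1; "wx", "wy", "wz": the turn, a rotation vector about the tool's x, y, z each as a share of pi rad, from -1 to 1. A call has exactly 5 rows; each row is the pose to reach, as a shift and turn from the pose commanded when the call began, along the tool's axes at that moment, turning the shorter way round; what a row does not reach only later rows make up. A row lasts 1/12 s, in which the tool goes at most 41.7 mm and 7.16 degrees, less where a joint would pass 70% of its speed; a pose out of reach is approached as far as the arm can. A call with a number of a shift or a turn outside -1 to 1 is refused whole. A call with a gripper value outside its range is refused whole. The fingers move at their own pace and stop on an object; "force" is the grip in N (left out, the last holds). Time passes only in rows, so rows that repeat a pose let the fingers close, or fill a call up. It gives the time, the measured TCP pose, the force, the opening and the grip force at its end, in the units of the state.
- read_state(): the state, without advancing time (a new reading comes with each control period).
- snapshot(name): name is "side" or "top" or "wrist"; returns the picture (384x512x3 uint8, red, green, blue); there is no depth.
- calibration(name): a dict with "fx", "fy", "cx", "cy" (pixels), "eye" and "rotation" of the camera in the world; the wrist camera has in their place "T_tool_cam" (4x4, takes a point from camera to tool coordinates, whose origin is the TCP and whose axes are the flange's). Camera axes: x right, y up, looking along -z (the intrinsics and any distortion apply to the point x, -y, -z); pixel columns grow to the right and rows downward; lengths in m; the calibration is good to about 2 mm. A picture is of the moment at which its call begins: read the wrist's pose just before it. calibration takes no time and is no camera call.
- close_job(): hands the job in; it is judged then, once.
The state is a dict: "t": time; "joints": joint angles; "joint_velocities": joint speeds; "effort": joint torques, N m; "eef_pos": TCP position; "tool_rot": TCP orientation; "contact_force": force on the tool from outside, world axes, zero at the start; "ft_torque": the same for the moment, N m; "width": opening from 0.0 (shut) to 1.0 (fully open); "finger_force": force on a finger pad.
Only numpy, scipy, OpenCV 4.12 (cv2) and the standard library are available. Lean on these libraries where they do the work, as an engineer would, in place of code of your own. Each camera call takes 0.05 s, during which the arm holds its last target. There are 200 camera calls.

### The job

Gather the parts of the next consolidation test into the round cell: between its four studs set the wide round porous stone, on it the steel ring that holds the soil (kept level, recess up), then the narrow round porous stone down inside the ring's recess, flat on the soil, and the stepped loading cap centred on that stone. The square stone, the empty ring and the slotted weight belong to other tests: leave them where they lie.

Things in the scene. Friction and masses are not known exactly. Their poses are not given: they have to be found in the camera images.
- cell: Fixed round metal bath, 153 mm across, a small brass spout on its rim along +x. Origin: centre of its underside on the worktop; z up. Rim 24 mm high, inner radius 72 mm. In its middle a steel pedestal 100 mm across, top 12 mm above the origin, with four upright studs.
- seat (a point): Centre of the pedestal's top (axes as the cell's). Four studs, 8 mm thick, pointed, rise 34 mm above it, 40.5 mm from it on the diagonals (45, 135, 225, 315 degrees from the cell's x axis), with 12 mm wide, 3.5 mm high nuts at their feet. Fingers closing along the cell's x or y axis pass between the studs.
- wide_stone: Beige porous disc, 62 mm diameter, 10 mm thick, loose, about 60 g. Origin: centre of its underside; z up. Bottom part of the stack; lies on the pedestal with 5.5 mm of play to the studs.
- specimen_ring: Steel ring, 65 mm outer diameter, 29 mm high, 3.5 mm wall, filled with firm brown soil up to 3 mm below its upper rim: this recess is 58 mm across, 3 mm deep. Loose, about 320 g. Origin: centre of its underside; z up towards the recess. Goes on the wide stone between the studs, 4 mm of play to each, its top then 51 mm above the cell's origin.
- narrow_stone: Beige porous disc, 50 mm diameter, 10 mm thick, loose, 40 g. Origin: centre of its underside; z up. Goes into the ring's recess with 4 mm of play, flat on the soil, then standing 7 mm above the ring's rim: hold it so that the fingertips stay 3 mm or more above its underside, or they touch the rim.
- load_cap: Aluminium loading cap: flange 50 mm diameter and 12 mm thick, on it a boss 26 mm across and 8 mm high with a ball dimple; loose, about 160 g. Origin: centre of its underside; z up (boss up). Goes on the narrow stone, same diameter.
- square_stone: Look-alike, stays: beige porous square plate 60 x 60 x 10 mm, loose. Origin: centre of its underside.
- empty_ring: Look-alike, stays: steel ring of the same size as the specimen ring (65 mm outer diameter, 29 mm high) but empty, open right through; loose. Origin: centre of its underside.
- slotted_weight: Look-alike, stays: steel disc 50 mm diameter, 20 mm high, with a slot from edge to centre; loose, 0.28 kg. Origin: centre of its underside.
Things that resemble listed ones, but are neither listed nor needed, are in the scene too. Leave any yellow look-alike of the load_cap alone.

How it is judged (in metres and radians):
At the end, for the whole second after the job is handed in: In the cell, level (0.06 rad), released, at rest: wide stone on pedestal (8 mm off the cell centre), soil ring on it (7 mm, recess up), narrow stone flat in its recess (6 mm off the ring), cap flat on that stone (8 mm off it). The three look-alikes moved under 25 mm (horizontal distance between wide_stone and cell below 0.008 m and z of wide_stone in the frame of cell between 0.0095 and 0.0145 m and angle between each of wide_stone, specimen_ring, narrow_stone, load_cap's own z axis and vertical below 0.06 rad and linear speed of each of wide_stone, specimen_ring, narrow_stone, load_cap below 0.01 m/s and angular speed of each of wide_stone, specimen_ring, narrow_stone, load_cap below 0.1 rad/s and horizontal distance between specimen_ring and cell below 0.007 m and z of specimen_ring in the frame of cell between 0.0195 and 0.0245 m and horizontal distance between narrow_stone and specimen_ring below 0.006 m and z of narrow_stone in the frame of cell between 0.0455 and 0.0498 m and horizontal distance between load_cap and narrow_stone below 0.008 m and z of load_cap in the frame of cell between 0.0555 and 0.0605 m and distance of each of square_stone, empty_ring, slotted_weight from where it was at the start of the episode below 0.025 m); the robot touches nothing.
It fails at once if the ring with the soil is tipped more than 0.6 rad (angle between specimen_ring's own z axis and vertical above 0.6 rad).
It also fails if it takes over 112 s, if anything falls off the work surface, if the arm or the gripper's body presses on something with over 40 N, if the wrist force passes 120 N, or if a joint passes its speed limit or range.

## Working session

There is one attempt and no reset: what is moved stays moved. The work goes in short steps, Python scripts to look and compute and a tool call to move; the robot and the scene stay as the last step left them, time stands still between calls to the robot, and variables do not carry over. Pictures are saved under pics/ and viewed, at most 14 in all, crops included, and the job is handed in when it is done.

Besides the shell and the picture viewer there is one more tool, called as name(argument=value, ...), one argument or row to a line, values as JSON. drive_tool: Moves the arm, as the interface text tells. Shift numbers are shares of 0.25 m and turn numbers shares of pi rad, none past 1 either way. Its arguments: {"type":"object","properties":{"deltas":{"type":"array","items":{"type":"object","properties":{"fingers":{"type":"number"},"x":{"type":"number","minimum":-1,"maximum":1},"y":{"type":"number","minimum":-1,"maximum":1},"z":{"type":"number","minimum":-1,"maximum":1},"wx":{"type":"number","minimum":-1,"maximum":1},"wy":{"type":"number","minimum":-1,"maximum":1},"wz":{"type":"number","minimum":-1,"maximum":1}}}},"force":{"type":"number"}},"required":["deltas"]}

```bash
mkdir -p pics; ls; python3 - <<'E'
from rig import *
import cv2,numpy as np
s=read_state();print({k:np.round(v,3).tolist() for k,v in s.items()})
for n in("top","side","wrist"):
    c=calibration(n);print(n,{k:np.round(v,4).tolist() if not isinstance(v,str) else v for k,v in c.items()})
    cv2.imwrite(f"pics/{n}0.png",snapshot(n)[:,:,::-1])
E
```

```text
pics
{'t': 0.0, 'joints': [60.7, 17.989, 2.577, 74.691, 0.001, 82.002], 'joint_velocities': [0.076, 0.017, 0.076, -0.046, 0.084, 0.025], 'effort': [-0.0, -48.062, 29.854, 0.019, -0.0, 0.0], 'eef_pos': [0.209, 0.535, 0.23], 'tool_rot': [[-0.932, 0.363, -0.001], [0.363, 0.932, -0.002], [0.0, -0.002, -1.0]], 'contact_force': [0.7, 0.317, 0.957], 'ft_torque': [-0.006, 0.007, -0.029], 'finger_force': 0.0, 'width': 0.998}
top {'fx': 389.6328, 'fy': 389.6328, 'cx': 259.6019, 'cy': 189.1997, 'eye': [0.3199, 0.0871, 0.9982], 'rotation': [[-0.0148, 0.9849, -0.1724], [-0.9999, -0.0139, 0.0062], [0.0037, 0.1724, 0.985]]}
side {'fx': 388.4272, 'fy': 388.4272, 'cx': 256.9884, 'cy': 190.8389, 'eye': [0.3674, -0.7606, 0.7366], 'rotation': [[0.9853, 0.1107, -0.1302], [-0.1706, 0.5961, -0.7845], [-0.0092, 0.7952, 0.6062]]}
wrist {'fx': 325.027, 'fy': 325.027, 'cx': 253.7256, 'cy': 185.9331, 'T_tool_cam': [[-0.0003, 0.951, 0.3092, 0.0797], [1.0, 0.0, 0.0009, -0.0008], [0.0009, 0.3092, -0.951, -0.1402], [0.0, 0.0, 0.0, 1.0]]}
```

View pics/top0.png

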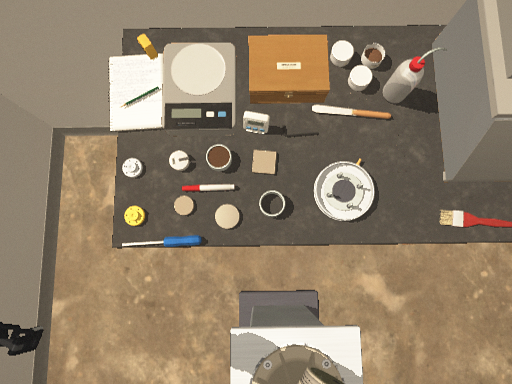

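View pics/side0.png

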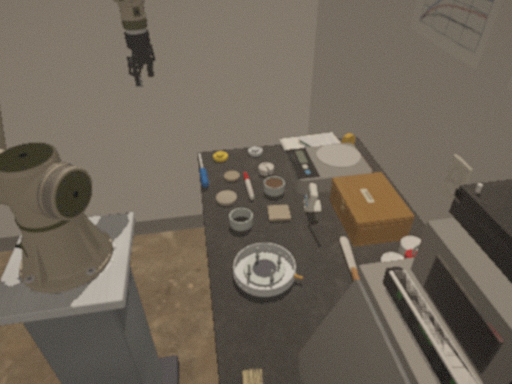

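The top view shows these candidates:
- Discs: (228,216) is larger, so wide; (184,205) is smaller, so narrow; the square is at (264,162).
- Rings: (219,157) is brown-filled; (272,204) is empty.
- Cap: (132,168) or (179,160); the yellow one at (135,215) must stay.
- Cell: (345,191), with the spout up and to the right.

Next, a close crop to check these.

```bash
python3 - <<'E'
import cv2
i=cv2.imread("pics/top0.png")
cv2.imwrite("pics/c1.png",cv2.resize(i[140:240,110:300],None,fx=4.2,fy=4.2,interpolation=cv2.INTER_CUBIC))
cv2.imwrite("pics/c2.png",cv2.resize(i[150:230,305:385],None,fx=7,fy=7,interpolation=cv2.INTER_CUBIC))
E
```

```text
(no output)
```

View pics/c1.png

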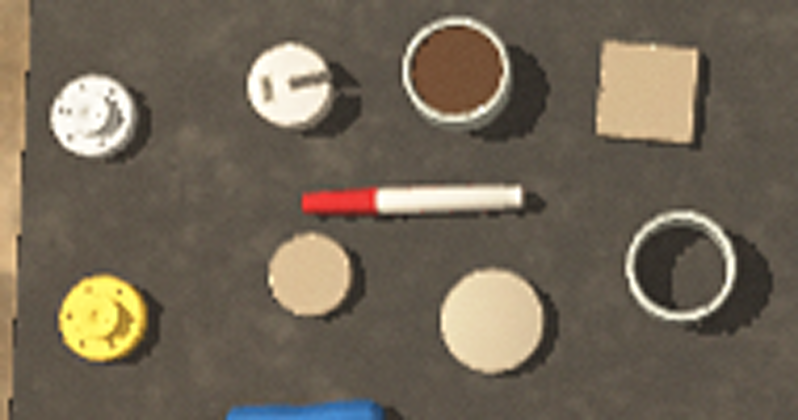

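View pics/c2.png

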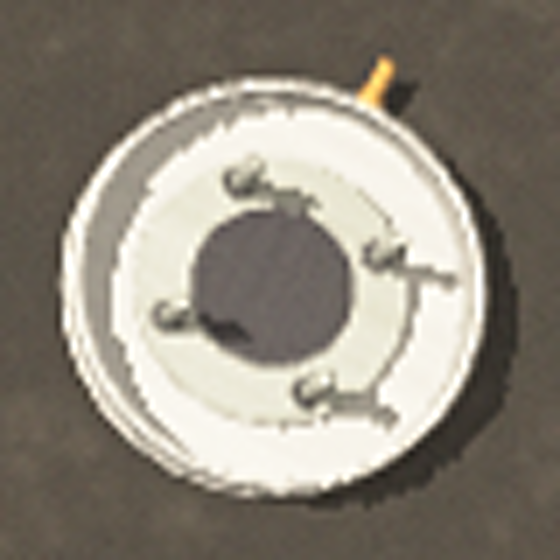

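Choice: the cap is the silver stepped one at (132,168). The slotted disc at (179,160) is the weight, and the yellow one stays. The discs and rings are as listed. The cell's spout points to about -27°, so its studs are at 18° + 90°k. Now measuring.

```bash
cat > h.py <<'E'
from rig import *
import cv2,numpy as np
def cam(n,st=None):
    c=calibration(n)
    if n=="wrist":
        T=np.array(c["T_tool_cam"]);R=np.array(st["tool_rot"])
        return c,R@T[:3,:3],np.array(st["eef_pos"])+R@T[:3,3]
    return c,np.array(c["rotation"]),np.array(c["eye"])
def ray(n,uv,z,st=None):
    c,R,e=cam(n,st)
    d=R@np.array([(uv[0]-c["cx"])/c["fx"],-(uv[1]-c["cy"])/c["fy"],-1])
    return (e+d*(z-e[2])/d[2])
def proj(n,p,st=None):
    c,R,e=cam(n,st);q=R.T@(np.array(p)-e)
    return np.array([c["cx"]-c["fx"]*q[0]/q[2],c["cy"]+c["fy"]*q[1]/q[2]])
def blob(mask,uv):
    """contour whose filled area contains / is nearest to uv"""
    cs,_=cv2.findContours(mask.astype(np.uint8),cv2.RETR_EXTERNAL,cv2.CHAIN_APPROX_NONE)
    cs=[c for c in cs if len(c)>15]
    return cv2.convexHull(max(cs,key=lambda c:cv2.pointPolygonTest(c,tuple(map(float,uv)),True)))
def circ(n,con,z,st=None):
    """fit circle to contour cast onto plane z -> centre, radius"""
    P=np.array([ray(n,p,z,st)[:2] for p in con.reshape(-1,2)])
    s=np.linalg.lstsq(np.c_[2*P,np.ones(len(P))],(P**2).sum(1),rcond=None)[0]
    return s[:2],np.sqrt(s[2]+s[0]**2+s[1]**2)
def go(p,yaw=None):
    """tool shares to reach TCP p; yaw = direction of tool y in degrees"""
    s=read_state();R=np.array(s["tool_rot"])
    d=R.T@(np.array(p)-s["eef_pos"])/.25
    y=np.degrees(np.arctan2(R[1,1],R[0,1]))
    print("tcp",np.round(s["eef_pos"],4),"yaw",round(y,2),"share xyz",np.round(d,4),"wz",None if yaw is None else round(-((yaw-y+90)%180-90)/180,4),"t",round(s["t"],2),"tilt",np.round(R[:2,2],4))
E
python3 - <<'E'
from h import *
i=cv2.imread("pics/top0.png");h=cv2.cvtColor(i,cv2.COLOR_BGR2HSV);V=h[:,:,2]
m=V>125
for k,uv,z in[("wide",(228,216),.01),("narrow",(184,205),.01),("cap",(132,168),.012),("weight",(179,160),.02),("ring",(219,157),.029),("empty",(272,204),.029),("square",(264,162),.01),("cell",(345,191),.024)]:
    m2=m.copy(); c,r=circ("top",blob(m2,uv),z);print(k,np.round(c,4),"r",round(r,4),"az",np.round(np.degrees(np.arctan2(c[1],c[0])),1),np.round(np.hypot(*c),3))
# studs tips z=.046 (crop pixels)
P=np.array([ray("top",(305+a/7,150+b/7),.044)[:2] for a,b in[(240,175),(382,243),(315,382),(170,312)]]);print(P.mean(0),P-P.mean(0))
sp=ray("top",(305+383/7,150+70/7),.022);print("spout",sp)
j=cv2.imread("pics/side0.png");V=cv2.cvtColor(j,cv2.COLOR_BGR2HSV)[:,:,2]
for k,uv,z in[("wide",(227,198),.01),("narrow",(232,175),.01)]:
    c,r=circ("side",blob(V>110,uv),z);print("side",k,c,r)
E
```

```text
wide [0.4255 0.1659] r 0.0313 az 21.3 0.457
narrow [0.455  0.2764] r 0.025 az 31.3 0.532
cap [0.5557 0.4116] r 0.0261 az 36.5 0.691
weight [0.5713 0.2892] r 0.0262 az 26.8 0.64
ring [0.5769 0.1862] r 0.033 az 17.9 0.606
empty [0.4544 0.0516] r 0.0329 az 6.5 0.457
square [0.5676 0.0704] r 0.0368 az 7.1 0.572
cell [ 0.489  -0.1342] r 0.0792 az -15.3 0.507
[ 0.48270189 -0.13008185] [[ 0.03742339  0.01120474]
 [ 0.01197892 -0.03817698]
 [-0.03757218 -0.01155372]
 [-0.01183013  0.03852596]]
spout [ 0.56352047 -0.17834685  0.022     ]
side wide [0.42616498 0.16941572] 0.03327926978871547
side narrow [0.4564121  0.28082774] 0.0269023233741831
```

```bash
python3 -c "
from h import *
go([.4255,.166,.15],62)
go([.485,-.132,.15],62)"
```

```text
tcp [0.2087 0.5354 0.2306] yaw 68.7 share xyz [-1.3447 -1.061   0.3236] wz 0.0372 t 0.15 tilt [-0.0007 -0.0012]
tcp [0.2087 0.5354 0.2306] yaw 68.7 share xyz [-1.9995 -2.0851  0.3249] wz 0.0372 t 0.15 tilt [-0.0007 -0.0012]
```

drive_tool(
  deltas=[
    {"x": -0.11, "y": -0.09, "z": 0.03},
    {"x": -0.25, "y": -0.2, "z": 0.06},
    {"x": -0.4, "y": -0.31, "z": 0.09},
    {"x": -0.53, "y": -0.42, "z": 0.13},
    {"x": -0.66, "y": -0.52, "z": 0.16},
  ],
)

```text
$.deltas[0]: bad value
```

drive_tool(
  deltas=[
    {"x": -0.13, "y": -0.1, "z": 0.03},
    {"x": -0.27, "y": -0.21, "z": 0.06},
    {"x": -0.4, "y": -0.31, "z": 0.09, "wz": 0.037},
    {"x": -0.53, "y": -0.42, "z": 0.13, "wz": 0.037},
    {"x": -0.66, "y": -0.52, "z": 0.16, "wz": 0.037},
  ],
)

```text
$.deltas[0]: bad value
```

```bash
python3 -c "
from h import *
go([.4255,.166,.15],62)
go([.485,-.132,.15],62)"
```

```text
tcp [0.2087 0.5354 0.2306] yaw 68.7 share xyz [-1.3447 -1.061   0.3236] wz 0.0372 t 0.15 tilt [-0.0007 -0.0012]
tcp [0.2087 0.5354 0.2306] yaw 68.7 share xyz [-1.9995 -2.0851  0.3249] wz 0.0372 t 0.15 tilt [-0.0007 -0.0012]
```

drive_tool(
  deltas=[
    {"x": -0.11, "y": -0.09, "z": 0.03, "wx": 0, "wy": 0, "wz": 0, "fingers": 1},
    {"x": -0.25, "y": -0.2, "z": 0.06, "wx": 0, "wy": 0, "wz": 0, "fingers": 1},
    {"x": -0.4, "y": -0.31, "z": 0.09, "wx": 0, "wy": 0, "wz": 0, "fingers": 1},
    {"x": -0.53, "y": -0.42, "z": 0.13, "wx": 0, "wy": 0, "wz": 0, "fingers": 1},
    {"x": -0.66, "y": -0.52, "z": 0.16, "wx": 0, "wy": 0, "wz": 0, "fingers": 1},
  ],
)

```text
t: 0.57
eef_pos: [0.31, 0.3622, 0.1927]
tool_rot: [[-0.932, 0.362, -0.0], [0.362, 0.932, -0.0], [0.0, -0.0, -1.0]]
contact_force: [0.5, -0.3, 0.2]
width: 1.003
finger_force: 0.0
```

drive_tool(
  deltas=[
    {"x": -0.13, "y": -0.1, "z": 0.03, "wx": 0, "wy": 0, "wz": 0, "fingers": 1},
    {"x": -0.27, "y": -0.21, "z": 0.06, "wx": 0, "wy": 0, "wz": 0, "fingers": 1},
    {"x": -0.4, "y": -0.31, "z": 0.09, "wx": 0, "wy": 0, "wz": 0.037, "fingers": 1},
    {"x": -0.53, "y": -0.42, "z": 0.13, "wx": 0, "wy": 0, "wz": 0.037, "fingers": 1},
    {"x": -0.66, "y": -0.52, "z": 0.16, "wx": 0, "wy": 0, "wz": 0.037, "fingers": 1},
  ],
)

```text
t: 0.98
eef_pos: [0.4138, 0.1856, 0.1539]
tool_rot: [[-0.883, 0.469, -0.0], [0.469, 0.883, 0.0], [0.0, -0.0, -1.0]]
contact_force: [0.6, -0.2, -0.8]
width: 0.996
finger_force: 0.0
```

```bash
python3 -c "
from h import *
go([.4255,.166,.15],62)
go([.485,-.132,.15],62)"
```

```text
tcp [0.4138 0.1856 0.1539] yaw 62.03 share xyz [-0.0783 -0.0474  0.0155] wz 0.0002 t 0.98 tilt [-0.0002  0.0001]
tcp [0.4138 0.1856 0.1539] yaw 62.03 share xyz [-0.8476 -0.9885  0.0153] wz 0.0002 t 0.98 tilt [-0.0002  0.0001]
```

drive_tool(
  deltas=[
    {"x": -0.1, "y": -0.12, "z": 0, "wx": 0, "wy": 0, "wz": 0, "fingers": 1},
    {"x": -0.2, "y": -0.23, "z": 0, "wx": 0, "wy": 0, "wz": 0, "fingers": 1},
    {"x": -0.3, "y": -0.35, "z": 0, "wx": 0, "wy": 0, "wz": 0, "fingers": 1},
    {"x": -0.4, "y": -0.47, "z": 0, "wx": 0, "wy": 0, "wz": 0, "fingers": 1},
    {"x": -0.5, "y": -0.58, "z": 0, "wx": 0, "wy": 0, "wz": 0, "fingers": 1},
  ],
)

```text
t: 1.4
eef_pos: [0.4557, -0.0011, 0.1543]
tool_rot: [[-0.883, 0.469, -0.0], [0.469, 0.883, 0.0], [0.0, -0.0, -1.0]]
contact_force: [0.3, -0.1, 0.3]
width: 1.001
finger_force: 0.0
```

drive_tool(
  deltas=[
    {"x": -0.1, "y": -0.12, "z": 0, "wx": 0, "wy": 0, "wz": 0, "fingers": 1},
    {"x": -0.2, "y": -0.23, "z": 0, "wx": 0, "wy": 0, "wz": 0, "fingers": 1},
    {"x": -0.3, "y": -0.35, "z": 0, "wx": 0, "wy": 0, "wz": 0, "fingers": 1},
    {"x": -0.34, "y": -0.4, "z": 0, "wx": 0, "wy": 0, "wz": 0, "fingers": 1},
    {"x": -0.34, "y": -0.4, "z": 0, "wx": 0, "wy": 0, "wz": 0, "fingers": 1},
  ],
)

```text
t: 1.82
eef_pos: [0.4851, -0.1311, 0.1541]
tool_rot: [[-0.881, 0.473, 0.001], [0.473, 0.881, -0.001], [-0.001, -0.001, -1.0]]
contact_force: [0.1, -0.4, 0.4]
width: 1.001
finger_force: 0.0
```

```bash
python3 -c "
from h import *
import json
snapshot('wrist');s=read_state();i=snapshot('wrist')[:,:,::-1]
cv2.imwrite('pics/wcell.png',i);json.dump({k:np.array(v).tolist() for k,v in s.items()},open('wcell.json','w'))
cv2.imwrite('pics/wcell_v.png',i)
go([.485,-.132,.15],62);go([.4255,.166,.15],62)"
```

```text
tcp [ 0.4837 -0.1276  0.1539] yaw 61.94 share xyz [-0.013  -0.0133  0.0154] wz -0.0004 t 1.92 tilt [-0.0012  0.0011]
tcp [ 0.4837 -0.1276  0.1539] yaw 61.94 share xyz [0.7578 0.9266 0.017 ] wz -0.0004 t 1.92 tilt [-0.0012  0.0011]
```

View pics/wcell.png

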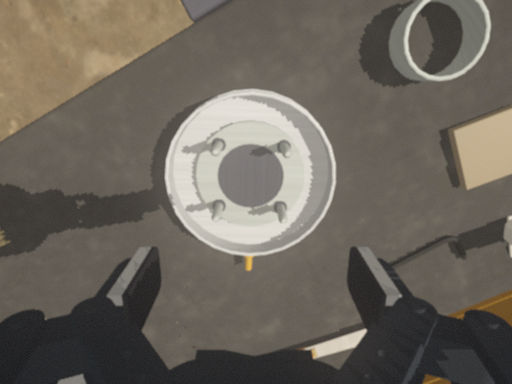

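The cell sits at (250,172) with its spout at (249,263), straight along the tool's -x. The stud tips are near (218,146), (285,147), (218,207) and (281,207), and the dark recess is at (251,175).

```bash
python3 - <<'E'
from h import *
import json
st=json.load(open('wcell.json'));i=cv2.imread('pics/wcell.png');h=cv2.cvtColor(i,cv2.COLOR_BGR2HSV)
V=h[:,:,2]; 
m=V>150; 
yy,xx=np.mgrid[:384,:512]; m&=(np.hypot(xx-250,yy-172)<88)
c,r=circ("wrist",blob(m,(190,172)),.024,st);print("rim",c,r)
d=(V<125)&(np.hypot(xx-251,yy-175)<45)
d=cv2.morphologyEx(d.astype(np.uint8),cv2.MORPH_OPEN,np.ones((9,9)))
con=blob(d,(251,175));c,r=circ("wrist",con,.012,st);print("dark",c,r,cv2.minEnclosingCircle(con))
o=(h[:,:,1]>140)&(abs(xx-249)<15)&(abs(yy-262)<14);q=np.argwhere(o).mean(0)[::-1];sp=ray("wrist",q,.02,st)[:2];print("spout",q,sp,np.degrees(np.arctan2(*(sp-c)[::-1])))
P=np.array([ray("wrist",p,.044,st)[:2] for p in[(218,145),(286,146),(218,206),(281,206)]]);print(P.mean(0),np.hypot(*(P-P.mean(0)).T))
cv2.imwrite('pics/z.png',cv2.resize(i[80:270,155:345],None,fx=3.1,fy=3.1,interpolation=cv2.INTER_CUBIC))
E
```

```text
rim [ 0.48430499 -0.13355958] 0.07487488620128767Traceback (most recent call last):
  File "<stdin>", line 10, in <module>
  File "h.py", line 20, in blob
    return cv2.convexHull(max(cs,key=lambda c:cv2.pointPolygonTest(c,tuple(map(float,uv)),True)))
                          ~~~^^^^^^^^^^^^^^^^^^^^^^^^^^^^^^^^^^^^^^^^^^^^^^^^^^^^^^^^^^^^^^^^^^^
ValueError: max() iterable argument is empty
```

```bash
python3 - <<'E'
from h import *
import json
st=json.load(open('wcell.json'));i=cv2.imread('pics/wcell.png');h=cv2.cvtColor(i,cv2.COLOR_BGR2HSV)
V=h[:,:,2]; yy,xx=np.mgrid[:384,:512]
print(V[175,251],V[175,207],V[175,175])
t=(float(V[175,251])+V[130,251])/2
d=(V<t)&(np.hypot(xx-251,yy-175)<40)
d=cv2.morphologyEx(d.astype(np.uint8),cv2.MORPH_OPEN,cv2.getStructuringElement(2,(25,25)))
con=blob(d,(251,175));c,r=circ("wrist",con,.012,st);print("dark",c,r,cv2.minEnclosingCircle(con))
o=(h[:,:,1]>140)&(abs(xx-249)<15)&(abs(yy-262)<14);q=np.argwhere(o).mean(0)[::-1];sp=ray("wrist",q,.02,st)[:2];print("spout",q,sp,np.degrees(np.arctan2(*(sp-c)[::-1])))
P=np.array([ray("wrist",p,.044,st)[:2] for p in[(218,145),(286,146),(218,206),(281,206)]]);print(P.mean(0),np.hypot(*(P-P.mean(0)).T))
cv2.imwrite('pics/z.png',cv2.resize(i[80:270,155:345],None,fx=3.1,fy=3.1,interpolation=cv2.INTER_CUBIC))
E
```

```text
126 210 224
dark [ 0.48473626 -0.13386461] 0.029809318557841743 ((250.31268310546875, 174.5120849609375), 33.02252197265625)
spout [248.32394366 262.61971831] [ 0.55782321 -0.17557905] -29.71560155168955
[ 0.47712619 -0.12916817] [0.03606387 0.03708764 0.03703644 0.03547749]
```

View pics/z.png

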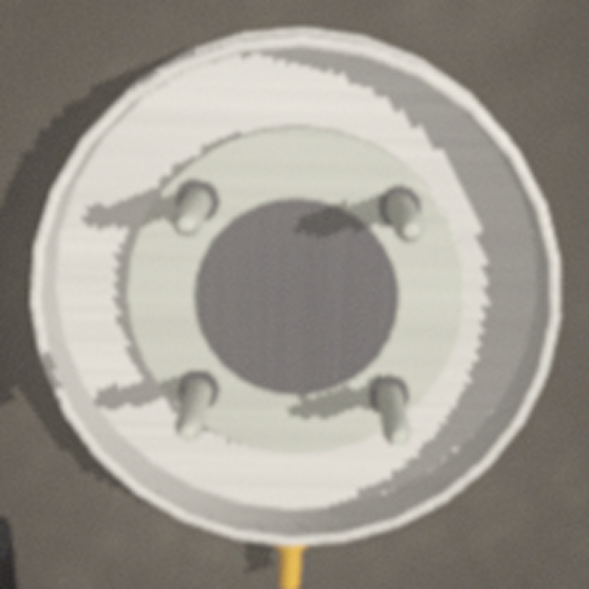

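```bash
python3 - <<'E'
from h import *
import json
st=json.load(open('wcell.json'))
for L,z in[([(187,225),(412,233),(188,428),(400,436)],.045),([(196,198),(402,200),(198,386),(389,390)],.0155)]:
    P=np.array([ray("wrist",(155+a/3.1,80+b/3.1),z,st)[:2] for a,b in L]);D=P-P.mean(0);print(P.mean(0),np.hypot(*D.T),np.degrees(np.arctan2(D[:,1],D[:,0])))
E
```

```text
[ 0.48504639 -0.13341123] [0.03988036 0.03958165 0.03961078 0.04009661] [-164.49544041  104.41413778  -75.89791117   15.53947347]
[ 0.48341893 -0.13303886] [0.03991052 0.04076288 0.04020228 0.03985739] [-163.87128201  105.20019969  -74.73141869   15.32400888]
```

drive_tool(
  deltas=[
    {"x": 0.1, "y": 0.12, "z": 0, "wx": 0, "wy": 0, "wz": 0, "fingers": 1},
    {"x": 0.19, "y": 0.23, "z": 0, "wx": 0, "wy": 0, "wz": 0, "fingers": 1},
    {"x": 0.29, "y": 0.35, "z": 0, "wx": 0, "wy": 0, "wz": 0, "fingers": 1},
    {"x": 0.38, "y": 0.47, "z": 0, "wx": 0, "wy": 0, "wz": 0, "fingers": 1},
    {"x": 0.48, "y": 0.58, "z": 0, "wx": 0, "wy": 0, "wz": 0, "fingers": 1},
  ],
)

```text
t: 2.33
eef_pos: [0.4448, 0.06, 0.1544]
tool_rot: [[-0.884, 0.467, -0.0], [0.467, 0.884, 0.001], [0.0, 0.001, -1.0]]
contact_force: [0.5, -0.1, 1.1]
width: 1.002
finger_force: 0.0
```

drive_tool(
  deltas=[
    {"x": 0.1, "y": 0.12, "z": 0, "wx": 0, "wy": 0, "wz": 0.009, "fingers": 1},
    {"x": 0.19, "y": 0.23, "z": 0.1, "wx": 0, "wy": 0, "wz": 0.009, "fingers": 1},
    {"x": 0.27, "y": 0.33, "z": 0.1, "wx": 0, "wy": 0, "wz": 0.009, "fingers": 1},
    {"x": 0.27, "y": 0.33, "z": 0.1, "wx": 0, "wy": 0, "wz": 0.009, "fingers": 1},
    {"x": 0.27, "y": 0.33, "z": 0.1, "wx": 0, "wy": 0, "wz": 0.009, "fingers": 1},
  ],
)

```text
t: 2.75
eef_pos: [0.4232, 0.164, 0.1291]
tool_rot: [[-0.873, 0.488, -0.001], [0.488, 0.873, -0.0], [0.001, -0.001, -1.0]]
contact_force: [0.2, -0.9, 0.3]
width: 1.0
finger_force: 0.0
```

```bash
cat >> h.py <<'E'
def look(uvw,z,name,R,vmin=None):
    """settle, photograph with the wrist, circle-fit the bright blob around world point uvw"""
    snapshot("wrist");s=read_state();i=snapshot("wrist")[:,:,::-1].copy();cv2.imwrite(f"pics/{name}.png",i)
    V=cv2.cvtColor(i,cv2.COLOR_BGR2HSV)[:,:,2];uv=proj("wrist",[*uvw,z],s)
    px=np.hypot(*(proj("wrist",[uvw[0]+R,uvw[1],z],s)-uv))*1.35
    yy,xx=np.mgrid[:384,:512];w=np.hypot(xx-uv[0],yy-uv[1])<px
    t=vmin or cv2.threshold(V[w].reshape(-1,1),0,255,cv2.THRESH_OTSU)[0]
    c,r=circ("wrist",blob((V>t)&w,uv),z,s);print(name,"uv",uv.round(1),"thr",t,"centre",c.round(4),"r",round(r,4),"expected",uvw,R);return c
E
python3 - <<'E'
from h import *
c=look([.4255,.1660],.01,"wwide",.031)
go([*c,.1],60.3); go([*c,-.003],60.3)
E
```

```text
wwide uv [259.3 180.1] thr 160.0 centre [0.4237 0.166 ] r 0.0308 expected [0.4255, 0.166] 0.031
tcp [0.4247 0.162  0.1296] yaw 60.53 share xyz [0.0115 0.0118 0.1185] wz 0.0013 t 2.85 tilt [ 0.0002 -0.0002]
tcp [0.4247 0.162  0.1296] yaw 60.53 share xyz [0.0116 0.0118 0.5305] wz 0.0013 t 2.85 tilt [ 0.0002 -0.0002]
```

drive_tool(
  deltas=[
    {"x": 0.012, "y": 0.012, "z": 0.15, "wx": 0, "wy": 0, "wz": 0.001, "fingers": 1},
    {"x": 0.012, "y": 0.012, "z": 0.3, "wx": 0, "wy": 0, "wz": 0.001, "fingers": 1},
    {"x": 0.012, "y": 0.012, "z": 0.42, "wx": 0, "wy": 0, "wz": 0.001, "fingers": 1},
    {"x": 0.012, "y": 0.012, "z": 0.5, "wx": 0, "wy": 0, "wz": 0.001, "fingers": 1},
    {"x": 0.012, "y": 0.012, "z": 0.53, "wx": 0, "wy": 0, "wz": 0.001, "fingers": 1},
  ],
  force=40,
)

```text
t: 3.27
eef_pos: [0.4222, 0.164, -0.0056]
tool_rot: [[-0.867, 0.499, -0.004], [0.499, 0.867, -0.001], [0.003, -0.003, -1.0]]
contact_force: [-0.7, -0.3, 0.5]
width: 1.001
finger_force: 0.0
```

drive_tool(
  deltas=[
    {"x": 0, "y": 0, "z": 0, "wx": 0, "wy": 0, "wz": 0, "fingers": 1},
    {"x": 0, "y": 0, "z": 0, "wx": 0, "wy": 0, "wz": 0, "fingers": 0.3},
    {"x": 0, "y": 0, "z": 0, "wx": 0, "wy": 0, "wz": 0, "fingers": 0.2},
    {"x": 0, "y": 0, "z": 0, "wx": 0, "wy": 0, "wz": 0, "fingers": 0.2},
    {"x": 0, "y": 0, "z": 0, "wx": 0, "wy": 0, "wz": 0, "fingers": 0.2},
  ],
  force=40,
)

```text
t: 3.68
eef_pos: [0.4259, 0.1656, -0.001]
tool_rot: [[-0.868, 0.497, 0.004], [0.497, 0.868, 0.0], [-0.003, 0.002, -1.0]]
contact_force: [-1.3, -1.4, 5.0]
width: 0.701
finger_force: 41.9
```

```bash
python3 - <<'E'
from h import *
s=read_state();print(s["contact_force"],s["width"],s["finger_force"])
go([.4247,.1665,.12]);
E
```

```text
[-1.26364875 -1.40927732  5.03699235] 0.7009566751374525 41.91217482089996
tcp [ 0.4259  0.1656 -0.001 ] yaw 60.21 share xyz [ 0.0045  0.0016 -0.484 ] wz None t 3.68 tilt [0.0037 0.0001]
```

drive_tool(
  deltas=[
    {"x": 0, "y": 0, "z": -0.05, "wx": 0, "wy": 0, "wz": 0, "fingers": 0.2},
    {"x": 0, "y": 0, "z": -0.15, "wx": 0, "wy": 0, "wz": 0, "fingers": 0.2},
    {"x": 0, "y": 0, "z": -0.25, "wx": 0, "wy": 0, "wz": 0, "fingers": 0.2},
    {"x": 0, "y": 0, "z": -0.36, "wx": 0, "wy": 0, "wz": 0, "fingers": 0.2},
    {"x": 0, "y": 0, "z": -0.44, "wx": 0, "wy": 0, "wz": 0, "fingers": 0.2},
  ],
)

```text
t: 4.1
eef_pos: [0.4256, 0.1659, 0.1107]
tool_rot: [[-0.868, 0.496, 0.005], [0.496, 0.868, 0.001], [-0.003, 0.003, -1.0]]
contact_force: [0.3, 0.0, -0.9]
width: 0.704
finger_force: 43.4
```

```bash
python3 - <<'E'
from h import *
s=read_state();print(s["contact_force"],s["width"],s["finger_force"])
cv2.imwrite("pics/held1.png",snapshot("wrist")[:,:,::-1])
go([.4847,-.1335,.11],60.3)
E
```

```text
[ 0.28486284  0.04060022 -0.93986976] 0.7042476973123958 43.44125032424927
tcp [0.4278 0.1664 0.1139] yaw 60.25 share xyz [-0.7929 -0.9286  0.0155] wz -0.0003 t 4.15 tilt [0.0098 0.002 ]
```

View pics/held1.png

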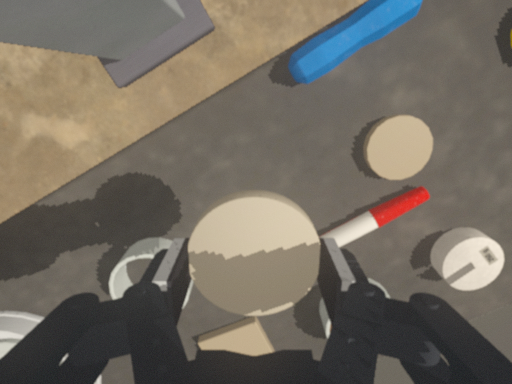

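The stone is held level between the pads, centre near (254,252), and it spans 189–320 × 191–312 px. Carrying it to the cell.

drive_tool(
  deltas=[
    {"x": -0.1, "y": -0.12, "z": 0, "wx": 0, "wy": 0, "wz": 0, "fingers": 0.2},
    {"x": -0.2, "y": -0.23, "z": 0, "wx": 0, "wy": 0, "wz": 0, "fingers": 0.2},
    {"x": -0.3, "y": -0.35, "z": 0, "wx": 0, "wy": 0, "wz": 0, "fingers": 0.2},
    {"x": -0.4, "y": -0.47, "z": 0, "wx": 0, "wy": 0, "wz": 0, "fingers": 0.2},
    {"x": -0.5, "y": -0.58, "z": 0, "wx": 0, "wy": 0, "wz": 0, "fingers": 0.2},
  ],
)

```text
t: 4.57
eef_pos: [0.4614, -0.0242, 0.1085]
tool_rot: [[-0.868, 0.496, 0.003], [0.496, 0.868, -0.001], [-0.003, 0.001, -1.0]]
contact_force: [0.8, 0.4, -0.9]
width: 0.698
finger_force: 43.5
```

drive_tool(
  deltas=[
    {"x": -0.1, "y": -0.12, "z": 0, "wx": 0, "wy": 0, "wz": 0, "fingers": 0.2},
    {"x": -0.2, "y": -0.23, "z": 0, "wx": 0, "wy": 0, "wz": 0, "fingers": 0.2},
    {"x": -0.29, "y": -0.34, "z": 0, "wx": 0, "wy": 0, "wz": 0, "fingers": 0.2},
    {"x": -0.29, "y": -0.34, "z": 0, "wx": 0, "wy": 0, "wz": 0, "fingers": 0.2},
    {"x": -0.29, "y": -0.34, "z": 0, "wx": 0, "wy": 0, "wz": 0, "fingers": 0.2},
  ],
)

```text
t: 4.98
eef_pos: [0.4822, -0.1342, 0.108]
tool_rot: [[-0.866, 0.5, 0.002], [0.5, 0.866, -0.001], [-0.002, 0.0, -1.0]]
contact_force: [-0.7, 0.5, -0.7]
width: 0.698
finger_force: 43.6
```

```bash
cat >> h.py <<'E'
def held(name,dz,R,mask=None):
    """centre of the held disc's top edge, as offset from TCP in world axes; dz = height of that top above TCP"""
    s=read_state();i=snapshot("wrist")[:,:,::-1].copy();cv2.imwrite(f"pics/{name}.png",i)
    z=s["eef_pos"][2]+dz
    h=cv2.cvtColor(i,cv2.COLOR_BGR2HSV);uv=proj("wrist",[*s["eef_pos"][:2],z],s)
    m=mask(h) if mask else (h[:,:,1]>60)
    yy,xx=np.mgrid[:384,:512];m=m&(np.hypot(xx-uv[0],yy-uv[1])<80)
    con=blob(m,uv)
    c,r=circ("wrist",con,z,s);print(name,"off",(c-s["eef_pos"][:2]).round(4),"r",round(r,4),"exp",R,"bbox",cv2.boundingRect(con));return c-s["eef_pos"][:2]
E
python3 - <<'E'
from h import *
for k in range(4): s=read_state();print(np.round(s["eef_pos"],4),np.round(s["tool_rot"][0],4));snapshot("top")
o=held("held2",.012,.031)
c=np.array([.4847,-.1335])
go([*(c-o),.015],60.3)
E
```

```text
[ 0.4822 -0.1342  0.108 ] [-0.8662  0.4997  0.0023]
[ 0.4815 -0.1327  0.1077] [-0.8671  0.4981  0.001 ]
[ 0.4812 -0.1317  0.1074] [-8.679e-01  4.967e-01  4.000e-04]
[ 0.4811 -0.1311  0.1073] [-8.685e-01  4.957e-01  2.000e-04]
held2 off [ 0.0035 -0.0095] r 0.0016 exp 0.031 bbox (238, 279, 8, 4)
tcp [ 0.4812 -0.1307  0.1072] yaw 60.35 share xyz [0.0129 0.0233 0.3686] wz 0.0003 t 5.23 tilt [-0.      0.0003]
```

```bash
python3 - <<'E'
from h import *
i=cv2.imread("pics/held2.png");h=cv2.cvtColor(i,cv2.COLOR_BGR2HSV)
print(h[215,255],h[290,255],h[170:205:3,255].tolist(),h[300:325:3,255].tolist(), h[250,175:200:3].tolist())
E
```

```text
[ 19  50 203] [ 20  60 135] [[8, 18, 115], [4, 14, 126], [15, 12, 123], [0, 8, 121], [10, 13, 122], [15, 16, 124], [11, 17, 123], [18, 53, 136], [18, 52, 151], [19, 52, 188], [20, 50, 203], [20, 49, 203]] [[19, 56, 133], [16, 61, 130], [20, 57, 130], [18, 53, 130], [19, 53, 187], [19, 55, 163], [17, 35, 102], [17, 40, 102], [21, 40, 103]] [[18, 19, 135], [18, 21, 123], [25, 26, 60], [11, 28, 72], [16, 53, 105], [18, 52, 188], [18, 52, 172], [19, 56, 158], [20, 53, 188]]
```

```bash
python3 - <<'E'
s=open('h.py').read()
s=s.replace('(h[:,:,1]>60)','((h[:,:,1]>42)&(h[:,:,2]>110))').replace('''    c,r=circ("wrist",con,z,s);print(name,"off"''','''    x,y,w,hh=cv2.boundingRect(con);con=con[con[:,0,1]>y+.4*hh]  # far side: top edge only
    c,r=circ("wrist",con,z,s);print(name,"off"''')
open('h.py','w').write(s)
E
python3 - <<'E'
from h import *
o=held("held3",.012,.031)
R=np.array(read_state()["tool_rot"]);print("tool off",R.T[:2,:2]@o)
c=np.array([.4847,-.1335])
go([*(c-o),.015],60.3)
E
```

```text
held3 off [-0.0026  0.0002] r 0.0298 exp 0.031 bbox (188, 241, 132, 76)
tool off [ 0.00239139 -0.00110866]
tcp [ 0.4813 -0.1307  0.1071] yaw 60.35 share xyz [-0.027   0.0015  0.3684] wz 0.0003 t 5.28 tilt [0.0001 0.0002]
```

drive_tool(
  deltas=[
    {"x": -0.022, "y": 0.003, "z": 0.08, "wx": 0, "wy": 0, "wz": 0, "fingers": 0.2},
    {"x": -0.022, "y": 0.003, "z": 0.18, "wx": 0, "wy": 0, "wz": 0, "fingers": 0.2},
    {"x": -0.022, "y": 0.003, "z": 0.28, "wx": 0, "wy": 0, "wz": 0, "fingers": 0.2},
    {"x": -0.022, "y": 0.003, "z": 0.35, "wx": 0, "wy": 0, "wz": 0, "fingers": 0.2},
    {"x": -0.022, "y": 0.003, "z": 0.36, "wx": 0, "wy": 0, "wz": 0, "fingers": 0.2},
  ],
)

```text
t: 5.7
eef_pos: [0.4841, -0.132, 0.0139]
tool_rot: [[-0.869, 0.495, -0.005], [0.495, 0.869, 0.002], [0.006, -0.0, -1.0]]
contact_force: [-1.8, 0.1, -1.3]
width: 0.699
finger_force: 43.6
```

drive_tool(
  deltas=[
    {"x": 0, "y": 0, "z": 0, "wx": 0, "wy": 0, "wz": 0, "fingers": 0.2},
    {"x": 0, "y": 0, "z": 0, "wx": 0, "wy": 0, "wz": 0, "fingers": 0.2},
    {"x": 0, "y": 0, "z": 0, "wx": 0, "wy": 0, "wz": 0, "fingers": 0.2},
    {"x": 0, "y": 0, "z": 0, "wx": 0, "wy": 0, "wz": 0, "fingers": 0.2},
    {"x": 0, "y": 0, "z": 0, "wx": 0, "wy": 0, "wz": 0, "fingers": 0.2},
  ],
)

```text
t: 6.12
eef_pos: [0.4875, -0.1345, 0.018]
tool_rot: [[-0.868, 0.496, 0.002], [0.496, 0.868, -0.001], [-0.002, 0.0, -1.0]]
contact_force: [1.0, -0.6, -1.1]
width: 0.701
finger_force: 43.6
```

```bash
python3 - <<'E'
from h import *
o=held("held4",.012,.031)
go([.4870,-.1335,.0105],60.3);print(read_state()["contact_force"])
E
```

```text
held4 off [-0.0033  0.0005] r 0.0296 exp 0.031 bbox (188, 242, 132, 73)
tcp [ 0.4873 -0.1344  0.0178] yaw 60.24 share xyz [0.0028 0.0025 0.0293] wz -0.0003 t 6.17 tilt [ 0.0017 -0.0006]
[ 0.40745556  0.24312324 -0.24123752]
```

drive_tool(
  deltas=[
    {"x": 0.003, "y": 0.002, "z": 0.01, "wx": 0, "wy": 0, "wz": 0, "fingers": 0.2},
    {"x": 0.003, "y": 0.002, "z": 0.02, "wx": 0, "wy": 0, "wz": 0, "fingers": 0.2},
    {"x": 0.003, "y": 0.002, "z": 0.026, "wx": 0, "wy": 0, "wz": 0, "fingers": 0.2},
    {"x": 0.003, "y": 0.002, "z": 0.03, "wx": 0, "wy": 0, "wz": 0, "fingers": 0.2},
    {"x": 0.003, "y": 0.002, "z": 0.03, "wx": 0, "wy": 0, "wz": 0, "fingers": 0.2},
  ],
)

```text
t: 6.58
eef_pos: [0.4862, -0.1333, 0.0109]
tool_rot: [[-0.868, 0.496, 0.001], [0.496, 0.868, -0.0], [-0.001, 0.0, -1.0]]
contact_force: [-5.2, 1.0, 16.8]
width: 0.701
finger_force: 45.4
```

drive_tool(
  deltas=[
    {"x": 0, "y": 0, "z": 0, "wx": 0, "wy": 0, "wz": 0, "fingers": 0.2},
    {"x": 0, "y": 0, "z": 0, "wx": 0, "wy": 0, "wz": 0, "fingers": 0.2},
    {"x": 0, "y": 0, "z": 0, "wx": 0, "wy": 0, "wz": 0, "fingers": 0.2},
    {"x": 0, "y": 0, "z": 0, "wx": 0, "wy": 0, "wz": 0, "fingers": 0.2},
    {"x": 0, "y": 0, "z": 0, "wx": 0, "wy": 0, "wz": 0, "fingers": 0.2},
  ],
)

```text
t: 7.0
eef_pos: [0.4862, -0.1333, 0.0109]
tool_rot: [[-0.868, 0.496, 0.001], [0.496, 0.868, -0.0], [-0.001, 0.0, -1.0]]
contact_force: [-5.1, 2.5, 16.6]
width: 0.699
finger_force: 45.3
```

drive_tool(
  deltas=[
    {"x": 0, "y": 0, "z": -0.008, "wx": 0, "wy": 0, "wz": 0, "fingers": 0.6},
    {"x": 0, "y": 0, "z": -0.008, "wx": 0, "wy": 0, "wz": 0, "fingers": 0.8},
    {"x": 0, "y": 0, "z": -0.008, "wx": 0, "wy": 0, "wz": 0, "fingers": 0.9},
    {"x": 0, "y": 0, "z": -0.008, "wx": 0, "wy": 0, "wz": 0, "fingers": 0.9},
    {"x": 0, "y": 0, "z": -0.02, "wx": 0, "wy": 0, "wz": 0, "fingers": 0.9},
  ],
)

```text
t: 7.42
eef_pos: [0.4855, -0.1331, 0.0136]
tool_rot: [[-0.868, 0.496, -0.001], [0.496, 0.868, 0.001], [0.002, -0.0, -1.0]]
contact_force: [-0.4, -1.4, -0.0]
width: 0.953
finger_force: 0.0
```

drive_tool(
  deltas=[
    {"x": 0, "y": 0, "z": -0.15, "wx": 0, "wy": 0, "wz": 0, "fingers": 1},
    {"x": 0, "y": 0, "z": -0.3, "wx": 0, "wy": 0, "wz": 0, "fingers": 1},
    {"x": 0, "y": 0, "z": -0.45, "wx": 0, "wy": 0, "wz": 0, "fingers": 1},
    {"x": 0, "y": 0, "z": -0.48, "wx": 0, "wy": 0, "wz": 0, "fingers": 1},
    {"x": 0, "y": 0, "z": -0.48, "wx": 0, "wy": 0, "wz": 0, "fingers": 1},
  ],
)

```text
t: 7.83
eef_pos: [0.4886, -0.1343, 0.1377]
tool_rot: [[-0.868, 0.496, 0.006], [0.496, 0.868, -0.003], [-0.007, 0.001, -1.0]]
contact_force: [0.5, 0.1, -1.1]
width: 1.002
finger_force: 0.0
```

```bash
python3 - <<'E'
from h import *
snapshot("wrist");s=read_state();i=snapshot("wrist")[:,:,::-1].copy();cv2.imwrite("pics/p1.png",i)
h=cv2.cvtColor(i,cv2.COLOR_BGR2HSV);uv=proj("wrist",[.4847,-.1335,.022],s)
yy,xx=np.mgrid[:384,:512];m=(h[:,:,1]>35)&(np.hypot(xx-uv[0],yy-uv[1])<55)
con=blob(m,uv);print(uv,circ("wrist",con,.022,s),cv2.boundingRect(con))
u,v=uv.astype(int);cv2.imwrite("pics/p1c.png",cv2.resize(i[v-95:v+95,u-95:u+95],None,fx=2.5,fy=2.5))
go([.5769,.1862,.12],60.3)
E
```

```text
[253.83302904 179.55601208] (array([ 0.48354937, -0.13328074]), np.float64(0.03103315682541909)) (216, 140, 75, 75)
tcp [ 0.486  -0.1332  0.1338] yaw 60.23 share xyz [0.3186 1.2897 0.0555] wz -0.0004 t 7.93 tilt [-0.0001  0.0002]
```

View pics/p1c.png

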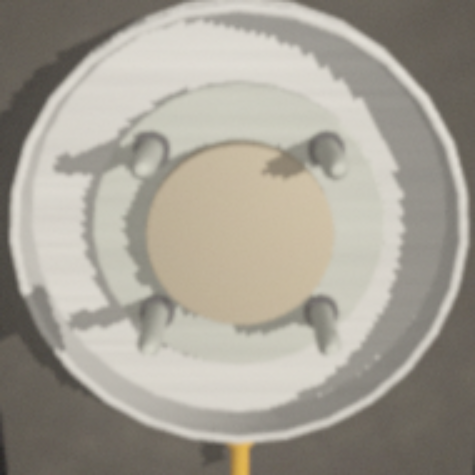

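The wide stone lies flat between the studs at the crop centre (240,233), 1 mm off the cell's centre. Next is the soil ring.

drive_tool(
  deltas=[
    {"x": 0.03, "y": 0.14, "z": 0, "wx": 0, "wy": 0, "wz": 0, "fingers": 1},
    {"x": 0.07, "y": 0.3, "z": 0, "wx": 0, "wy": 0, "wz": 0, "fingers": 1},
    {"x": 0.11, "y": 0.45, "z": 0, "wx": 0, "wy": 0, "wz": 0, "fingers": 1},
    {"x": 0.14, "y": 0.6, "z": 0, "wx": 0, "wy": 0, "wz": 0, "fingers": 1},
    {"x": 0.18, "y": 0.75, "z": 0, "wx": 0, "wy": 0, "wz": 0, "fingers": 1},
  ],
)

```text
t: 8.35
eef_pos: [0.539, 0.0534, 0.1317]
tool_rot: [[-0.868, 0.497, -0.004], [0.497, 0.868, 0.0], [0.004, -0.002, -1.0]]
contact_force: [0.3, -0.3, 0.5]
width: 0.997
finger_force: 0.0
```

drive_tool(
  deltas=[
    {"x": 0.03, "y": 0.14, "z": 0, "wx": 0, "wy": 0, "wz": 0, "fingers": 1},
    {"x": 0.07, "y": 0.3, "z": 0, "wx": 0, "wy": 0, "wz": 0, "fingers": 1},
    {"x": 0.11, "y": 0.45, "z": 0, "wx": 0, "wy": 0, "wz": 0, "fingers": 1},
    {"x": 0.14, "y": 0.54, "z": 0, "wx": 0, "wy": 0, "wz": 0, "fingers": 1},
    {"x": 0.14, "y": 0.54, "z": 0, "wx": 0, "wy": 0, "wz": 0, "fingers": 1},
  ],
)

```text
t: 8.77
eef_pos: [0.5759, 0.1907, 0.1311]
tool_rot: [[-0.871, 0.492, -0.004], [0.492, 0.871, 0.001], [0.004, -0.001, -1.0]]
contact_force: [0.1, -0.7, -0.3]
width: 1.0
finger_force: 0.0
```

```bash
python3 - <<'E'
from h import *
snapshot("wrist");snapshot("wrist")
c=look([.5769,.1862],.029,"wring",.0325)
h=cv2.cvtColor(cv2.imread("pics/wring.png"),cv2.COLOR_BGR2HSV);s=read_state()
uv=proj("wrist",[*c,.026],s);yy,xx=np.mgrid[:384,:512]
print(uv,h[int(uv[1]),int(uv[0])]);con=blob((h[:,:,1]>90)&(np.hypot(xx-uv[0],yy-uv[1])<60),uv);print("soil",circ("wrist",con,.026,s))
go([*c,.008],60.3)
E
```

```text
wring uv [256.8 188.5] thr 156.0 centre [0.5749 0.1873] r 0.0325 expected [0.5769, 0.1862] 0.0325
[257.15876228 183.67047031] [ 15 131 128]
soil (array([0.57632916, 0.18556571]), np.float64(0.027556846178400287))
tcp [0.5755 0.1854 0.1326] yaw 60.2 share xyz [0.0048 0.0066 0.4983] wz -0.0005 t 8.97 tilt [-0.0034 -0.0009]
```

View pics/wring.png

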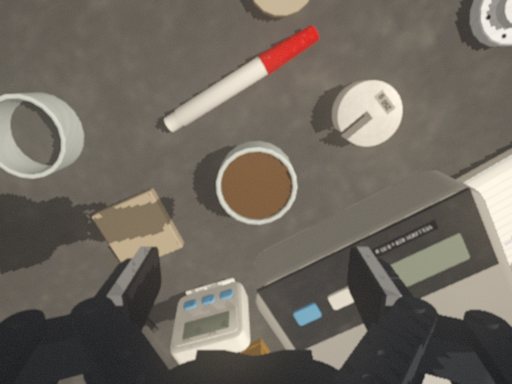

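The brown-filled ring is at (257,184). The finger corridors at columns 187 and 327 clear the square and the weight.

drive_tool(
  deltas=[
    {"x": 0.002, "y": 0.005, "z": 0.12, "wx": 0, "wy": 0, "wz": 0, "fingers": 1},
    {"x": 0.002, "y": 0.005, "z": 0.27, "wx": 0, "wy": 0, "wz": 0, "fingers": 1},
    {"x": 0.002, "y": 0.005, "z": 0.42, "wx": 0, "wy": 0, "wz": 0, "fingers": 1},
    {"x": 0.002, "y": 0.005, "z": 0.5, "wx": 0, "wy": 0, "wz": 0, "fingers": 1},
    {"x": 0.002, "y": 0.005, "z": 0.53, "wx": 0, "wy": 0, "wz": 0, "fingers": 1},
  ],
  force=60,
)

```text
t: 9.38
eef_pos: [0.5733, 0.1852, -0.0025]
tool_rot: [[-0.867, 0.499, -0.008], [0.499, 0.867, -0.002], [0.006, -0.005, -1.0]]
contact_force: [-0.8, 0.1, -0.3]
width: 0.999
finger_force: 0.0
```

drive_tool(
  deltas=[
    {"x": 0, "y": 0, "z": 0, "wx": 0, "wy": 0, "wz": 0, "fingers": 1},
    {"x": 0, "y": 0, "z": 0, "wx": 0, "wy": 0, "wz": 0, "fingers": 1},
    {"x": 0, "y": 0, "z": 0, "wx": 0, "wy": 0, "wz": 0, "fingers": 1},
    {"x": 0, "y": 0, "z": 0, "wx": 0, "wy": 0, "wz": 0, "fingers": 0.6},
    {"x": 0, "y": 0, "z": 0, "wx": 0, "wy": 0, "wz": 0, "fingers": 0.3},
  ],
)

```text
t: 9.8
eef_pos: [0.5783, 0.1877, 0.0037]
tool_rot: [[-0.868, 0.497, 0.003], [0.497, 0.868, 0.0], [-0.003, 0.002, -1.0]]
contact_force: [-0.0, -1.5, 0.8]
width: 0.748
finger_force: 0.7
```

drive_tool(
  deltas=[
    {"x": 0, "y": 0, "z": 0, "wx": 0, "wy": 0, "wz": 0, "fingers": 0.2},
    {"x": 0, "y": 0, "z": 0, "wx": 0, "wy": 0, "wz": 0, "fingers": 0.2},
    {"x": 0, "y": 0, "z": 0, "wx": 0, "wy": 0, "wz": 0, "fingers": 0.2},
    {"x": 0, "y": 0, "z": 0, "wx": 0, "wy": 0, "wz": 0, "fingers": 0.2},
    {"x": 0, "y": 0, "z": 0, "wx": 0, "wy": 0, "wz": 0, "fingers": 0.2},
  ],
)

```text
t: 10.22
eef_pos: [0.5785, 0.1878, 0.004]
tool_rot: [[-0.868, 0.496, 0.004], [0.496, 0.868, -0.0], [-0.003, 0.002, -1.0]]
contact_force: [-1.2, -0.5, 6.0]
width: 0.726
finger_force: 67.5
```

drive_tool(
  deltas=[
    {"x": 0, "y": 0, "z": -0.03, "wx": 0, "wy": 0, "wz": 0, "fingers": 0.2},
    {"x": 0, "y": 0, "z": -0.1, "wx": 0, "wy": 0, "wz": 0, "fingers": 0.2},
    {"x": 0, "y": 0, "z": -0.2, "wx": 0, "wy": 0, "wz": 0, "fingers": 0.2},
    {"x": 0, "y": 0, "z": -0.32, "wx": 0, "wy": 0, "wz": 0, "fingers": 0.2},
    {"x": 0, "y": 0, "z": -0.44, "wx": 0, "wy": 0, "wz": 0, "fingers": 0.2},
  ],
)

```text
t: 10.63
eef_pos: [0.5757, 0.1876, 0.1125]
tool_rot: [[-0.868, 0.496, -0.003], [0.496, 0.868, -0.0], [0.002, -0.001, -1.0]]
contact_force: [0.4, -0.1, -4.2]
width: 0.725
finger_force: 66.7
```

drive_tool(
  deltas=[
    {"x": -0.03, "y": -0.1, "z": 0, "wx": 0, "wy": 0, "wz": 0, "fingers": 0.2},
    {"x": -0.06, "y": -0.22, "z": 0, "wx": 0, "wy": 0, "wz": 0, "fingers": 0.2},
    {"x": -0.09, "y": -0.36, "z": 0, "wx": 0, "wy": 0, "wz": 0, "fingers": 0.2},
    {"x": -0.13, "y": -0.51, "z": 0, "wx": 0, "wy": 0, "wz": 0, "fingers": 0.2},
    {"x": -0.17, "y": -0.66, "z": 0, "wx": 0, "wy": 0, "wz": 0, "fingers": 0.2},
  ],
)

```text
t: 11.05
eef_pos: [0.5308, 0.0225, 0.1121]
tool_rot: [[-0.869, 0.495, -0.0], [0.495, 0.869, 0.0], [0.0, -0.0, -1.0]]
contact_force: [-0.2, -0.4, -4.5]
width: 0.727
finger_force: 66.7
```

```bash
python3 - <<'E'
from h import *
s=read_state();print(s["contact_force"],s["width"],s["finger_force"]);go([.4865,-.1335,.115],60.3)
E
```

```text
[-0.22974456 -0.40838304 -4.49656573] 0.7270081578478905 66.73257298840326
tcp [0.5308 0.0225 0.1121] yaw 60.33 share xyz [-0.155  -0.6301 -0.0116] wz 0.0002 t 11.05 tilt [-0.0004  0.0002]
```

drive_tool(
  deltas=[
    {"x": -0.03, "y": -0.15, "z": 0, "wx": 0, "wy": 0, "wz": 0, "fingers": 0.2},
    {"x": -0.07, "y": -0.3, "z": 0, "wx": 0, "wy": 0, "wz": 0, "fingers": 0.2},
    {"x": -0.11, "y": -0.45, "z": 0, "wx": 0, "wy": 0, "wz": 0, "fingers": 0.2},
    {"x": -0.14, "y": -0.56, "z": 0, "wx": 0, "wy": 0, "wz": 0, "fingers": 0.2},
    {"x": -0.15, "y": -0.62, "z": 0, "wx": 0, "wy": 0, "wz": 0, "fingers": 0.2},
  ],
)

```text
t: 11.47
eef_pos: [0.4866, -0.1328, 0.1122]
tool_rot: [[-0.867, 0.499, 0.0], [0.499, 0.867, -0.001], [-0.0, -0.001, -1.0]]
contact_force: [0.7, 0.7, -3.0]
width: 0.73
finger_force: 66.8
```

drive_tool(
  deltas=[
    {"x": 0, "y": 0, "z": 0, "wx": 0, "wy": 0, "wz": 0, "fingers": 0.2},
    {"x": 0, "y": 0, "z": 0, "wx": 0, "wy": 0, "wz": 0, "fingers": 0.2},
    {"x": 0, "y": 0, "z": 0, "wx": 0, "wy": 0, "wz": 0, "fingers": 0.2},
    {"x": 0, "y": 0, "z": 0, "wx": 0, "wy": 0, "wz": 0, "fingers": 0.2},
    {"x": 0, "y": 0, "z": 0, "wx": 0, "wy": 0, "wz": 0, "fingers": 0.2},
  ],
)

```text
t: 11.88
eef_pos: [0.4878, -0.1287, 0.1119]
tool_rot: [[-0.869, 0.495, -0.0], [0.495, 0.869, 0.0], [0.0, 0.0, -1.0]]
contact_force: [0.5, 0.2, -3.9]
width: 0.723
finger_force: 66.8
```

```bash
python3 - <<'E'
from h import *
s=read_state();i=snapshot("wrist")[:,:,::-1].copy();cv2.imwrite("pics/hr.png",i)
h=cv2.cvtColor(i,cv2.COLOR_BGR2HSV);z=s["eef_pos"][2]+.022
uv=proj("wrist",[*s["eef_pos"][:2],z],s);yy,xx=np.mgrid[:384,:512]
con=blob((h[:,:,1]>90)&(np.hypot(xx-uv[0],yy-uv[1])<80),uv);c,r=circ("wrist",con,z,s)
o=c-s["eef_pos"][:2];print(uv,"soil off",o,"tool",np.array(s["tool_rot"]).T[:2,:2]@o,r,cv2.boundingRect(con))
go([*(np.array([.4847,-.1335])-o),.035],60.3)
x,y,w,hh=cv2.boundingRect(con);cv2.imwrite("pics/hrc.png",cv2.resize(i[y-60:y+hh+60,x-60:x+w+60],None,fx=2,fy=2))
E
```

```text
[256.17538624 278.77236488] soil off [-0.00235392  0.00013866] tool [ 0.0021141  -0.00104438] 0.0274124502823252 (188, 215, 133, 113)
tcp [ 0.4878 -0.1288  0.1118] yaw 60.34 share xyz [-0.0072 -0.0185  0.3074] wz 0.0002 t 11.93 tilt [-0.0001  0.0003]
```

View pics/hrc.png

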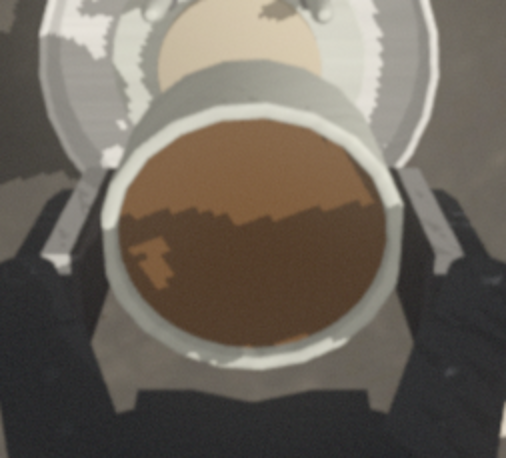

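drive_tool(
  deltas=[
    {"x": -0.007, "y": -0.018, "z": 0.05, "wx": 0, "wy": 0, "wz": 0, "fingers": 0.2},
    {"x": -0.007, "y": -0.018, "z": 0.12, "wx": 0, "wy": 0, "wz": 0, "fingers": 0.2},
    {"x": -0.007, "y": -0.018, "z": 0.18, "wx": 0, "wy": 0, "wz": 0, "fingers": 0.2},
    {"x": -0.007, "y": -0.018, "z": 0.215, "wx": 0, "wy": 0, "wz": 0, "fingers": 0.2},
    {"x": -0.007, "y": -0.018, "z": 0.22, "wx": 0, "wy": 0, "wz": 0, "fingers": 0.2},
  ],
)

```text
t: 12.35
eef_pos: [0.4856, -0.1334, 0.0551]
tool_rot: [[-0.869, 0.495, -0.003], [0.495, 0.869, 0.002], [0.004, -0.0, -1.0]]
contact_force: [0.5, -0.3, -3.3]
width: 0.725
finger_force: 66.8
```

drive_tool(
  deltas=[
    {"x": 0, "y": 0, "z": 0, "wx": 0, "wy": 0, "wz": 0, "fingers": 0.2},
    {"x": 0, "y": 0, "z": 0, "wx": 0, "wy": 0, "wz": 0, "fingers": 0.2},
    {"x": 0, "y": 0, "z": 0, "wx": 0, "wy": 0, "wz": 0, "fingers": 0.2},
    {"x": 0, "y": 0, "z": 0, "wx": 0, "wy": 0, "wz": 0, "fingers": 0.2},
    {"x": 0, "y": 0, "z": 0, "wx": 0, "wy": 0, "wz": 0, "fingers": 0.2},
  ],
)

```text
t: 12.77
eef_pos: [0.4874, -0.1348, 0.0576]
tool_rot: [[-0.868, 0.496, 0.001], [0.496, 0.868, -0.0], [-0.001, 0.0, -1.0]]
contact_force: [0.3, -0.3, -4.6]
width: 0.727
finger_force: 66.8
```

```bash
python3 - <<'E'
from h import *
snapshot("wrist");go([.4868,-.1336,.026],60.3)
E
```

```text
tcp [ 0.4873 -0.1348  0.0574] yaw 60.24 share xyz [0.0042 0.0031 0.1258] wz -0.0004 t 12.82 tilt [ 0.0011 -0.0004]
```

Centred; lower slowly.

drive_tool(
  deltas=[
    {"x": 0.004, "y": 0.003, "z": 0.03, "wx": 0, "wy": 0, "wz": 0, "fingers": 0.2},
    {"x": 0.004, "y": 0.003, "z": 0.06, "wx": 0, "wy": 0, "wz": 0, "fingers": 0.2},
    {"x": 0.004, "y": 0.003, "z": 0.09, "wx": 0, "wy": 0, "wz": 0, "fingers": 0.2},
    {"x": 0.004, "y": 0.003, "z": 0.105, "wx": 0, "wy": 0, "wz": 0, "fingers": 0.2},
    {"x": 0.004, "y": 0.003, "z": 0.11, "wx": 0, "wy": 0, "wz": 0, "fingers": 0.2},
  ],
)

```text
t: 13.23
eef_pos: [0.4854, -0.133, 0.0279]
tool_rot: [[-0.868, 0.496, -0.002], [0.496, 0.868, 0.001], [0.003, -0.0, -1.0]]
contact_force: [-0.2, 0.1, -3.7]
width: 0.726
finger_force: 66.9
```

drive_tool(
  deltas=[
    {"x": 0, "y": 0, "z": 0.004, "wx": 0, "wy": 0, "wz": 0, "fingers": 0.2},
    {"x": 0, "y": 0, "z": 0.008, "wx": 0, "wy": 0, "wz": 0, "fingers": 0.2},
    {"x": 0, "y": 0, "z": 0.012, "wx": 0, "wy": 0, "wz": 0, "fingers": 0.2},
    {"x": 0, "y": 0, "z": 0.015, "wx": 0, "wy": 0, "wz": 0, "fingers": 0.2},
    {"x": 0, "y": 0, "z": 0.015, "wx": 0, "wy": 0, "wz": 0, "fingers": 0.2},
  ],
)

```text
t: 13.65
eef_pos: [0.4866, -0.1335, 0.0266]
tool_rot: [[-0.868, 0.496, 0.001], [0.496, 0.868, -0.0], [-0.001, 0.0, -1.0]]
contact_force: [-2.4, 1.0, 3.9]
width: 0.726
finger_force: 67.6
```

drive_tool(
  deltas=[
    {"x": 0, "y": 0, "z": 0, "wx": 0, "wy": 0, "wz": 0, "fingers": 0.2},
    {"x": 0, "y": 0, "z": 0, "wx": 0, "wy": 0, "wz": 0, "fingers": 0.2},
    {"x": 0, "y": 0, "z": 0, "wx": 0, "wy": 0, "wz": 0, "fingers": 0.2},
    {"x": 0, "y": 0, "z": 0, "wx": 0, "wy": 0, "wz": 0, "fingers": 0.2},
    {"x": 0, "y": 0, "z": 0, "wx": 0, "wy": 0, "wz": 0, "fingers": 0.2},
  ],
)

```text
t: 14.07
eef_pos: [0.4867, -0.1336, 0.0265]
tool_rot: [[-0.868, 0.496, 0.001], [0.496, 0.868, -0.0], [-0.001, 0.0, -1.0]]
contact_force: [-3.5, 0.7, 5.8]
width: 0.728
finger_force: 67.9
```

drive_tool(
  deltas=[
    {"x": 0, "y": 0, "z": 0, "wx": 0, "wy": 0, "wz": 0, "fingers": 0.7},
    {"x": 0, "y": 0, "z": 0, "wx": 0, "wy": 0, "wz": 0, "fingers": 1},
    {"x": 0, "y": 0, "z": 0, "wx": 0, "wy": 0, "wz": 0, "fingers": 1},
    {"x": 0, "y": 0, "z": 0, "wx": 0, "wy": 0, "wz": 0, "fingers": 1},
    {"x": 0, "y": 0, "z": -0.02, "wx": 0, "wy": 0, "wz": 0, "fingers": 1},
  ],
)

```text
t: 14.48
eef_pos: [0.4859, -0.1332, 0.03]
tool_rot: [[-0.868, 0.496, -0.001], [0.496, 0.868, 0.001], [0.001, -0.0, -1.0]]
contact_force: [0.1, 0.1, 0.0]
width: 1.0
finger_force: 0.0
```

drive_tool(
  deltas=[
    {"x": 0, "y": 0, "z": -0.1, "wx": 0, "wy": 0, "wz": 0, "fingers": 1},
    {"x": 0, "y": 0, "z": -0.22, "wx": 0, "wy": 0, "wz": 0, "fingers": 1},
    {"x": 0, "y": 0, "z": -0.35, "wx": 0, "wy": 0, "wz": 0, "fingers": 1},
    {"x": 0, "y": 0, "z": -0.42, "wx": 0, "wy": 0, "wz": 0, "fingers": 1},
    {"x": 0, "y": 0, "z": -0.42, "wx": 0, "wy": 0, "wz": 0, "fingers": 1},
  ],
)

```text
t: 14.9
eef_pos: [0.4893, -0.1347, 0.1405]
tool_rot: [[-0.868, 0.496, 0.008], [0.496, 0.868, -0.003], [-0.008, 0.001, -1.0]]
contact_force: [0.8, -0.6, 0.0]
width: 1.002
finger_force: 0.0
```

```bash
python3 - <<'E'
from h import *
snapshot("wrist");snapshot("wrist");s=read_state();i=snapshot("wrist")[:,:,::-1].copy();cv2.imwrite("pics/p2.png",i)
h=cv2.cvtColor(i,cv2.COLOR_BGR2HSV);yy,xx=np.mgrid[:384,:512]
for z in(.048,):
    uv=proj("wrist",[.4847,-.1335,z],s)
    con=blob((h[:,:,1]>90)&(np.hypot(xx-uv[0],yy-uv[1])<65),uv);print(uv,circ("wrist",con,z,s),cv2.boundingRect(con))
u,v=uv.astype(int);cv2.imwrite("pics/p2c.png",cv2.resize(i[v-95:v+95,u-95:u+95],None,fx=2.5,fy=2.5))
go([.455,.2764,.13],60.3)
E
```

```text
[253.87124453 189.6269072 ] (array([ 0.48502201, -0.13390038]), np.float64(0.027419499946579138)) (217, 155, 74, 70)
tcp [ 0.4862 -0.1333  0.1353] yaw 60.24 share xyz [0.9217 1.3609 0.0215] wz -0.0003 t 15.05 tilt [-0.0002  0.0001]
```

View pics/p2c.png

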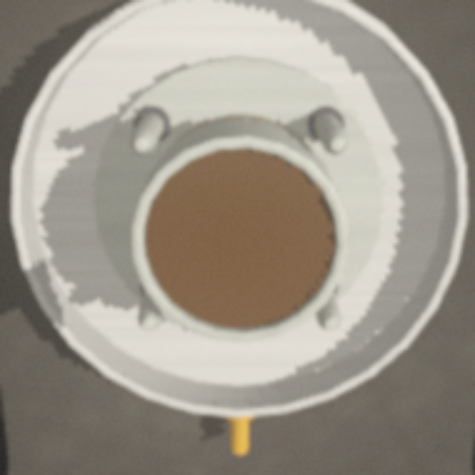

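The ring sits upright between the studs at (240,235) in the crop, 0.5 mm off centre. Next is the narrow stone.

drive_tool(
  deltas=[
    {"x": 0.08, "y": 0.12, "z": 0, "wx": 0, "wy": 0, "wz": 0, "fingers": 1},
    {"x": 0.17, "y": 0.26, "z": 0, "wx": 0, "wy": 0, "wz": 0, "fingers": 1},
    {"x": 0.26, "y": 0.39, "z": 0, "wx": 0, "wy": 0, "wz": 0, "fingers": 1},
    {"x": 0.35, "y": 0.52, "z": 0, "wx": 0, "wy": 0, "wz": 0, "fingers": 1},
    {"x": 0.44, "y": 0.65, "z": 0, "wx": 0, "wy": 0, "wz": 0, "fingers": 1},
  ],
)

```text
t: 15.47
eef_pos: [0.4698, 0.0638, 0.1339]
tool_rot: [[-0.868, 0.497, -0.003], [0.497, 0.868, 0.0], [0.003, -0.001, -1.0]]
contact_force: [0.1, -0.1, -0.7]
width: 0.998
finger_force: 0.0
```

drive_tool(
  deltas=[
    {"x": 0.09, "y": 0.13, "z": 0, "wx": 0, "wy": 0, "wz": 0, "fingers": 1},
    {"x": 0.18, "y": 0.27, "z": 0, "wx": 0, "wy": 0, "wz": 0, "fingers": 1},
    {"x": 0.27, "y": 0.4, "z": 0, "wx": 0, "wy": 0, "wz": 0, "fingers": 1},
    {"x": 0.36, "y": 0.53, "z": 0, "wx": 0, "wy": 0, "wz": 0, "fingers": 1},
    {"x": 0.44, "y": 0.65, "z": 0, "wx": 0, "wy": 0, "wz": 0, "fingers": 1},
  ],
)

```text
t: 15.88
eef_pos: [0.4548, 0.2597, 0.1338]
tool_rot: [[-0.868, 0.496, -0.003], [0.496, 0.868, -0.001], [0.002, -0.002, -1.0]]
contact_force: [0.3, 0.1, 0.3]
width: 1.0
finger_force: 0.0
```

drive_tool(
  deltas=[
    {"x": 0.04, "y": 0.06, "z": 0, "wx": 0, "wy": 0, "wz": 0, "fingers": 1},
    {"x": 0.04, "y": 0.06, "z": 0, "wx": 0, "wy": 0, "wz": 0, "fingers": 1},
    {"x": 0.04, "y": 0.06, "z": 0, "wx": 0, "wy": 0, "wz": 0, "fingers": 1},
    {"x": 0.04, "y": 0.06, "z": 0, "wx": 0, "wy": 0, "wz": 0, "fingers": 1},
    {"x": 0.04, "y": 0.06, "z": 0, "wx": 0, "wy": 0, "wz": 0, "fingers": 1},
  ],
)

```text
t: 16.3
eef_pos: [0.4552, 0.2745, 0.1349]
tool_rot: [[-0.867, 0.498, -0.001], [0.498, 0.867, -0.001], [0.001, -0.001, -1.0]]
contact_force: [0.0, 0.2, -0.7]
width: 1.001
finger_force: 0.0
```

```bash
python3 - <<'E'
from h import *
snapshot("wrist");snapshot("wrist")
c=look([.455,.2764],.01,"wnar",.025)
go([*c,.003],60.3);go([*(c+[.002,-.0]),.003],60.3)
E
```

```text
wnar uv [256.4 176.6] thr 152.0 centre [0.4533 0.2768] r 0.0248 expected [0.455, 0.2764] 0.025
tcp [0.4558 0.2749 0.1357] yaw 60.14 share xyz [0.0123 0.0018 0.5308] wz -0.0009 t 16.5 tilt [0. 0.]
tcp [0.4558 0.2749 0.1357] yaw 60.14 share xyz [0.0054 0.0058 0.5308] wz -0.0009 t 16.5 tilt [0. 0.]
```

View pics/wnar.png

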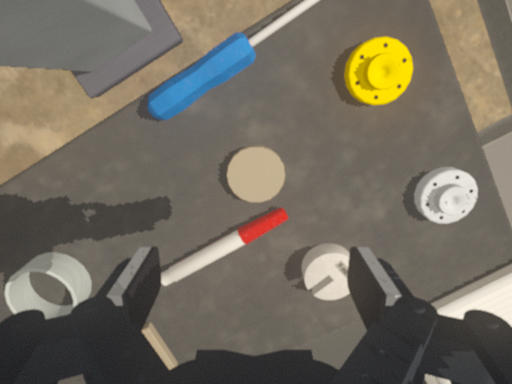

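The narrow stone is at (256,175) and its grasp corridor is clear: marker end at (285,213), weight at (327,272). Descending in two stages for height accuracy.

drive_tool(
  deltas=[
    {"x": 0.008, "y": 0.003, "z": 0.12, "wx": 0, "wy": 0, "wz": 0, "fingers": 1},
    {"x": 0.008, "y": 0.003, "z": 0.27, "wx": 0, "wy": 0, "wz": 0, "fingers": 1},
    {"x": 0.008, "y": 0.003, "z": 0.41, "wx": 0, "wy": 0, "wz": 0, "fingers": 1},
    {"x": 0.008, "y": 0.003, "z": 0.49, "wx": 0, "wy": 0, "wz": 0, "fingers": 1},
    {"x": 0.008, "y": 0.003, "z": 0.51, "wx": 0, "wy": 0, "wz": 0, "fingers": 1},
  ],
  force=40,
)

```text
t: 16.92
eef_pos: [0.4514, 0.2757, 0.0045]
tool_rot: [[-0.868, 0.497, -0.006], [0.497, 0.868, -0.002], [0.004, -0.005, -1.0]]
contact_force: [-1.6, -0.5, -0.4]
width: 1.003
finger_force: 0.0
```

drive_tool(
  deltas=[
    {"x": 0, "y": 0, "z": 0, "wx": 0, "wy": 0, "wz": 0, "fingers": 1},
    {"x": 0, "y": 0, "z": 0, "wx": 0, "wy": 0, "wz": 0, "fingers": 1},
    {"x": 0, "y": 0, "z": 0, "wx": 0, "wy": 0, "wz": 0, "fingers": 1},
    {"x": 0, "y": 0, "z": 0, "wx": 0, "wy": 0, "wz": 0, "fingers": 1},
    {"x": 0, "y": 0, "z": 0, "wx": 0, "wy": 0, "wz": 0, "fingers": 1},
  ],
)

```text
t: 17.33
eef_pos: [0.4554, 0.278, 0.0097]
tool_rot: [[-0.868, 0.496, 0.003], [0.496, 0.868, 0.001], [-0.002, 0.002, -1.0]]
contact_force: [-0.2, -0.9, 0.9]
width: 1.003
finger_force: 0.0
```

```bash
python3 - <<'E'
from h import *
snapshot("top")
go([.4540,.2768,.001],60.3)
E
```

```text
tcp [0.4551 0.278  0.0094] yaw 60.24 share xyz [ 0.0016 -0.0063  0.0337] wz -0.0003 t 17.38 tilt [0.0022 0.0011]
```

drive_tool(
  deltas=[
    {"x": 0.002, "y": -0.006, "z": 0.015, "wx": 0, "wy": 0, "wz": 0, "fingers": 1},
    {"x": 0.002, "y": -0.006, "z": 0.031, "wx": 0, "wy": 0, "wz": 0, "fingers": 0.8},
    {"x": 0.002, "y": -0.006, "z": 0.031, "wx": 0, "wy": 0, "wz": 0, "fingers": 0.5},
    {"x": 0.002, "y": -0.006, "z": 0.031, "wx": 0, "wy": 0, "wz": 0, "fingers": 0.2},
    {"x": 0.002, "y": -0.006, "z": 0.031, "wx": 0, "wy": 0, "wz": 0, "fingers": -0.2},
  ],
  force=40,
)

```text
t: 17.8
eef_pos: [0.4528, 0.2764, 0.0006]
tool_rot: [[-0.868, 0.496, -0.0], [0.496, 0.868, -0.0], [0.0, -0.0, -1.0]]
contact_force: [-0.7, 0.8, 1.3]
width: 0.549
finger_force: 40.9
```

drive_tool(
  deltas=[
    {"x": 0, "y": 0, "z": 0, "wx": 0, "wy": 0, "wz": 0, "fingers": -0.2},
    {"x": 0, "y": 0, "z": 0, "wx": 0, "wy": 0, "wz": 0, "fingers": -0.2},
    {"x": 0, "y": 0, "z": 0, "wx": 0, "wy": 0, "wz": 0, "fingers": -0.2},
    {"x": 0, "y": 0, "z": 0, "wx": 0, "wy": 0, "wz": 0, "fingers": -0.2},
    {"x": 0, "y": 0, "z": 0, "wx": 0, "wy": 0, "wz": 0, "fingers": -0.2},
  ],
)

```text
t: 18.22
eef_pos: [0.4529, 0.2765, 0.0006]
tool_rot: [[-0.868, 0.496, -0.0], [0.496, 0.868, 0.0], [0.0, -0.0, -1.0]]
contact_force: [-2.2, -0.2, 5.9]
width: 0.551
finger_force: 41.1
```

drive_tool(
  deltas=[
    {"x": 0, "y": 0, "z": -0.03, "wx": 0, "wy": 0, "wz": 0, "fingers": -0.2},
    {"x": 0, "y": 0, "z": -0.1, "wx": 0, "wy": 0, "wz": 0, "fingers": -0.2},
    {"x": 0, "y": 0, "z": -0.22, "wx": 0, "wy": 0, "wz": 0, "fingers": -0.2},
    {"x": 0, "y": 0, "z": -0.34, "wx": 0, "wy": 0, "wz": 0, "fingers": -0.2},
    {"x": 0, "y": 0, "z": -0.46, "wx": 0, "wy": 0, "wz": 0, "fingers": -0.2},
  ],
)

```text
t: 18.63
eef_pos: [0.4528, 0.2764, 0.1166]
tool_rot: [[-0.868, 0.496, -0.0], [0.496, 0.868, -0.0], [0.0, -0.0, -1.0]]
contact_force: [0.3, 0.4, -0.4]
width: 0.551
finger_force: 41.2
```

drive_tool(
  deltas=[
    {"x": -0.07, "y": -0.1, "z": 0, "wx": 0, "wy": 0, "wz": 0, "fingers": -0.2},
    {"x": -0.16, "y": -0.23, "z": 0, "wx": 0, "wy": 0, "wz": 0, "fingers": -0.2},
    {"x": -0.25, "y": -0.36, "z": 0, "wx": 0, "wy": 0, "wz": 0, "fingers": -0.2},
    {"x": -0.34, "y": -0.5, "z": 0, "wx": 0, "wy": 0, "wz": 0, "fingers": -0.2},
    {"x": -0.43, "y": -0.63, "z": 0, "wx": 0, "wy": 0, "wz": 0, "fingers": -0.2},
  ],
)

```text
t: 19.05
eef_pos: [0.4681, 0.0848, 0.1158]
tool_rot: [[-0.869, 0.496, 0.001], [0.496, 0.869, -0.0], [-0.001, 0.0, -1.0]]
contact_force: [1.3, -0.3, -0.2]
width: 0.544
finger_force: 41.2
```

```bash
python3 - <<'E'
from h import *
go([.4865,-.1335,.115],60.3);print(read_state()["width"],read_state()["finger_force"])
E
```

```text
tcp [0.4681 0.0848 0.1158] yaw 60.29 share xyz [-0.4968 -0.7217  0.0035] wz -0.0001 t 19.05 tilt [ 0.001 -0.   ]
0.5439757248969609 41.18128556117881
```

drive_tool(
  deltas=[
    {"x": -0.09, "y": -0.13, "z": 0, "wx": 0, "wy": 0, "wz": 0, "fingers": -0.2},
    {"x": -0.18, "y": -0.26, "z": 0, "wx": 0, "wy": 0, "wz": 0, "fingers": -0.2},
    {"x": -0.27, "y": -0.39, "z": 0, "wx": 0, "wy": 0, "wz": 0, "fingers": -0.2},
    {"x": -0.36, "y": -0.53, "z": 0, "wx": 0, "wy": 0, "wz": 0, "fingers": -0.2},
    {"x": -0.45, "y": -0.66, "z": 0, "wx": 0, "wy": 0, "wz": 0, "fingers": -0.2},
  ],
)

```text
t: 19.47
eef_pos: [0.4838, -0.1149, 0.1158]
tool_rot: [[-0.868, 0.497, 0.001], [0.497, 0.868, -0.0], [-0.001, 0.0, -1.0]]
contact_force: [-0.0, 0.8, 0.2]
width: 0.553
finger_force: 41.2
```

drive_tool(
  deltas=[
    {"x": -0.03, "y": -0.05, "z": 0, "wx": 0, "wy": 0, "wz": 0, "fingers": -0.2},
    {"x": -0.03, "y": -0.05, "z": 0, "wx": 0, "wy": 0, "wz": 0, "fingers": -0.2},
    {"x": -0.03, "y": -0.05, "z": 0, "wx": 0, "wy": 0, "wz": 0, "fingers": -0.2},
    {"x": -0.03, "y": -0.05, "z": 0, "wx": 0, "wy": 0, "wz": 0, "fingers": -0.2},
    {"x": -0.03, "y": -0.05, "z": 0, "wx": 0, "wy": 0, "wz": 0, "fingers": -0.2},
  ],
)

```text
t: 19.88
eef_pos: [0.4839, -0.126, 0.1153]
tool_rot: [[-0.869, 0.495, -0.0], [0.495, 0.869, 0.001], [0.001, 0.0, -1.0]]
contact_force: [-0.8, 0.3, -0.6]
width: 0.554
finger_force: 41.2
```

```bash
python3 - <<'E'
from h import *
for k in range(3): snapshot("top")
o=held("hn",.0095,.025)
print(np.array(read_state()["tool_rot"]).T[:2,:2]@o)
go([*(np.array([.485,-.1338])-o),.065],60.3)
E
```

```text
hn off [-0.0003 -0.0011] r 0.0243 exp 0.025 bbox (202, 238, 103, 70)
[-0.00029897 -0.00106454]
tcp [ 0.4842 -0.1262  0.1154] yaw 60.34 share xyz [-0.0166 -0.0206  0.2018] wz 0.0002 t 20.08 tilt [0.0001 0.0002]
```

drive_tool(
  deltas=[
    {"x": -0.016, "y": -0.02, "z": 0.05, "wx": 0, "wy": 0, "wz": 0, "fingers": -0.2},
    {"x": -0.016, "y": -0.02, "z": 0.11, "wx": 0, "wy": 0, "wz": 0, "fingers": -0.2},
    {"x": -0.016, "y": -0.02, "z": 0.16, "wx": 0, "wy": 0, "wz": 0, "fingers": -0.2},
    {"x": -0.016, "y": -0.02, "z": 0.19, "wx": 0, "wy": 0, "wz": 0, "fingers": -0.2},
    {"x": -0.016, "y": -0.02, "z": 0.2, "wx": 0, "wy": 0, "wz": 0, "fingers": -0.2},
  ],
)

```text
t: 20.5
eef_pos: [0.4843, -0.1327, 0.0642]
tool_rot: [[-0.868, 0.496, -0.002], [0.496, 0.868, 0.001], [0.002, -0.0, -1.0]]
contact_force: [-0.3, 0.2, -1.4]
width: 0.55
finger_force: 41.2
```

drive_tool(
  deltas=[
    {"x": 0, "y": 0, "z": 0, "wx": 0, "wy": 0, "wz": 0, "fingers": -0.2},
    {"x": 0, "y": 0, "z": 0, "wx": 0, "wy": 0, "wz": 0, "fingers": -0.2},
    {"x": 0, "y": 0, "z": 0, "wx": 0, "wy": 0, "wz": 0, "fingers": -0.2},
    {"x": 0, "y": 0, "z": 0, "wx": 0, "wy": 0, "wz": 0, "fingers": -0.2},
    {"x": 0, "y": 0, "z": 0, "wx": 0, "wy": 0, "wz": 0, "fingers": -0.2},
  ],
)

```text
t: 20.92
eef_pos: [0.4856, -0.1338, 0.066]
tool_rot: [[-0.868, 0.496, 0.001], [0.496, 0.868, -0.0], [-0.001, 0.0, -1.0]]
contact_force: [-0.5, 0.8, -1.3]
width: 0.55
finger_force: 41.2
```

```bash
python3 - <<'E'
from h import *
snapshot("top");go([.4853,-.1327,.0486],60.3);print(read_state()["contact_force"])
E
```

```text
tcp [ 0.4855 -0.1337  0.0658] yaw 60.24 share xyz [0.0028 0.0032 0.0689] wz -0.0003 t 20.97 tilt [ 0.0008 -0.0003]
[ 0.12303368  0.54541511 -0.32077916]
```

drive_tool(
  deltas=[
    {"x": 0.003, "y": 0.003, "z": 0.02, "wx": 0, "wy": 0, "wz": 0, "fingers": -0.2},
    {"x": 0.003, "y": 0.003, "z": 0.04, "wx": 0, "wy": 0, "wz": 0, "fingers": -0.2},
    {"x": 0.003, "y": 0.003, "z": 0.052, "wx": 0, "wy": 0, "wz": 0, "fingers": -0.2},
    {"x": 0.003, "y": 0.003, "z": 0.058, "wx": 0, "wy": 0, "wz": 0, "fingers": -0.2},
    {"x": 0.003, "y": 0.003, "z": 0.062, "wx": 0, "wy": 0, "wz": 0, "fingers": -0.2},
  ],
)

```text
t: 21.38
eef_pos: [0.4845, -0.1324, 0.0493]
tool_rot: [[-0.868, 0.496, -0.001], [0.496, 0.868, 0.001], [0.001, -0.0, -1.0]]
contact_force: [-0.2, 0.2, -0.9]
width: 0.553
finger_force: 41.2
```

drive_tool(
  deltas=[
    {"x": 0, "y": 0, "z": 0.003, "wx": 0, "wy": 0, "wz": 0, "fingers": -0.2},
    {"x": 0, "y": 0, "z": 0.005, "wx": 0, "wy": 0, "wz": 0, "fingers": -0.2},
    {"x": 0, "y": 0, "z": 0.007, "wx": 0, "wy": 0, "wz": 0, "fingers": -0.2},
    {"x": 0, "y": 0, "z": 0.007, "wx": 0, "wy": 0, "wz": 0, "fingers": -0.2},
    {"x": 0, "y": 0, "z": 0.007, "wx": 0, "wy": 0, "wz": 0, "fingers": -0.2},
  ],
)

```text
t: 21.8
eef_pos: [0.4846, -0.1324, 0.0491]
tool_rot: [[-0.868, 0.496, -0.0], [0.496, 0.868, -0.0], [0.0, -0.0, -1.0]]
contact_force: [-3.6, 1.4, 8.8]
width: 0.549
finger_force: 43.3
```

drive_tool(
  deltas=[
    {"x": 0, "y": 0, "z": 0, "wx": 0, "wy": 0, "wz": 0, "fingers": 0.4},
    {"x": 0, "y": 0, "z": 0, "wx": 0, "wy": 0, "wz": 0, "fingers": 0.7},
    {"x": 0, "y": 0, "z": 0, "wx": 0, "wy": 0, "wz": 0, "fingers": 0.9},
    {"x": 0, "y": 0, "z": 0, "wx": 0, "wy": 0, "wz": 0, "fingers": 0.9},
    {"x": 0, "y": 0, "z": -0.02, "wx": 0, "wy": 0, "wz": 0, "fingers": 0.9},
  ],
)

```text
t: 22.22
eef_pos: [0.4842, -0.1323, 0.0523]
tool_rot: [[-0.868, 0.496, -0.002], [0.496, 0.868, 0.001], [0.002, -0.0, -1.0]]
contact_force: [-0.2, -0.6, 0.7]
width: 0.953
finger_force: 0.0
```

drive_tool(
  deltas=[
    {"x": 0, "y": 0, "z": -0.1, "wx": 0, "wy": 0, "wz": 0, "fingers": 1},
    {"x": 0, "y": 0, "z": -0.2, "wx": 0, "wy": 0, "wz": 0, "fingers": 1},
    {"x": 0, "y": 0, "z": -0.3, "wx": 0, "wy": 0, "wz": 0, "fingers": 1},
    {"x": 0, "y": 0, "z": -0.35, "wx": 0, "wy": 0, "wz": 0, "fingers": 1},
    {"x": 0, "y": 0, "z": -0.35, "wx": 0, "wy": 0, "wz": 0, "fingers": 1},
  ],
)

```text
t: 22.63
eef_pos: [0.487, -0.1335, 0.1442]
tool_rot: [[-0.868, 0.496, 0.006], [0.496, 0.868, -0.002], [-0.006, 0.001, -1.0]]
contact_force: [1.0, -0.5, -0.4]
width: 0.999
finger_force: 0.0
```

```bash
python3 - <<'E'
from h import *
snapshot("wrist");snapshot("wrist");s=read_state();i=snapshot("wrist")[:,:,::-1].copy();cv2.imwrite("pics/p3.png",i)
h=cv2.cvtColor(i,cv2.COLOR_BGR2HSV);yy,xx=np.mgrid[:384,:512];uv=proj("wrist",[.485,-.1338,.058],s);u,v=uv.astype(int)
print(uv,h[v,u])
con=blob((h[:,:,1]>35)&(h[:,:,2]>160)&(np.hypot(xx-uv[0],yy-uv[1])<55),uv);print("stone",circ("wrist",con,.058,s),cv2.boundingRect(con))
cv2.imwrite("pics/p3c.png",cv2.resize(i[v-80:v+80,u-80:u+80],None,fx=3,fy=3))
go([.5557,.4116,.13],60.3)
E
```

```text
[253.8235135  195.45408076] [ 18  65 188]
stone (array([ 0.48479953, -0.13347894]), np.float64(0.024618284124143443)) (221, 163, 67, 64)
tcp [ 0.4845 -0.1324  0.14  ] yaw 60.23 share xyz [0.833  2.0303 0.0407] wz -0.0004 t 22.78 tilt [-0.0006  0.0004]
```

View pics/p3c.png

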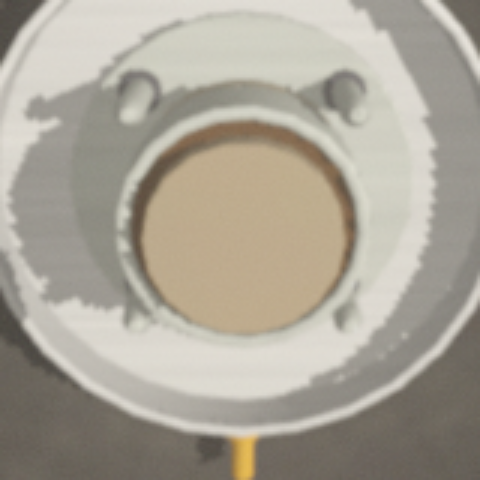

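The narrow stone lies in the recess at (243,237) in the crop, 0.5 mm off the ring centre. Next is the cap.

drive_tool(
  deltas=[
    {"x": 0.05, "y": 0.13, "z": 0, "wx": 0, "wy": 0, "wz": 0, "fingers": 1},
    {"x": 0.11, "y": 0.28, "z": 0, "wx": 0, "wy": 0, "wz": 0, "fingers": 1},
    {"x": 0.17, "y": 0.42, "z": 0, "wx": 0, "wy": 0, "wz": 0, "fingers": 1},
    {"x": 0.23, "y": 0.56, "z": 0, "wx": 0, "wy": 0, "wz": 0, "fingers": 1},
    {"x": 0.29, "y": 0.7, "z": 0, "wx": 0, "wy": 0, "wz": 0, "fingers": 1},
  ],
)

```text
t: 23.2
eef_pos: [0.5076, 0.057, 0.139]
tool_rot: [[-0.868, 0.497, -0.003], [0.497, 0.868, 0.0], [0.003, -0.001, -1.0]]
contact_force: [0.2, -0.5, 0.5]
width: 1.001
finger_force: 0.0
```

drive_tool(
  deltas=[
    {"x": 0.06, "y": 0.15, "z": 0, "wx": 0, "wy": 0, "wz": 0, "fingers": 1},
    {"x": 0.12, "y": 0.3, "z": 0, "wx": 0, "wy": 0, "wz": 0, "fingers": 1},
    {"x": 0.18, "y": 0.44, "z": 0, "wx": 0, "wy": 0, "wz": 0, "fingers": 1},
    {"x": 0.24, "y": 0.58, "z": 0, "wx": 0, "wy": 0, "wz": 0, "fingers": 1},
    {"x": 0.29, "y": 0.7, "z": 0, "wx": 0, "wy": 0, "wz": 0, "fingers": 1},
  ],
)

```text
t: 23.62
eef_pos: [0.5315, 0.2455, 0.1387]
tool_rot: [[-0.869, 0.495, -0.003], [0.495, 0.869, -0.0], [0.002, -0.002, -1.0]]
contact_force: [0.8, -1.9, -0.4]
width: 1.003
finger_force: 0.0
```

drive_tool(
  deltas=[
    {"x": 0.06, "y": 0.15, "z": 0, "wx": 0, "wy": 0, "wz": 0, "fingers": 1},
    {"x": 0.12, "y": 0.3, "z": 0, "wx": 0, "wy": 0, "wz": 0, "fingers": 1},
    {"x": 0.18, "y": 0.44, "z": 0, "wx": 0, "wy": 0, "wz": 0, "fingers": 1},
    {"x": 0.23, "y": 0.57, "z": 0.03, "wx": 0, "wy": 0, "wz": 0, "fingers": 1},
    {"x": 0.25, "y": 0.62, "z": 0.04, "wx": 0, "wy": 0, "wz": 0, "fingers": 1},
  ],
)

```text
t: 24.03
eef_pos: [0.5542, 0.4129, 0.1273]
tool_rot: [[-0.87, 0.493, -0.003], [0.493, 0.87, -0.0], [0.002, -0.001, -1.0]]
contact_force: [0.2, -0.9, -0.5]
width: 1.001
finger_force: 0.0
```

drive_tool(
  deltas=[
    {"x": 0, "y": 0, "z": 0, "wx": 0, "wy": 0, "wz": 0, "fingers": 1},
    {"x": 0, "y": 0, "z": 0, "wx": 0, "wy": 0, "wz": 0, "fingers": 1},
    {"x": 0, "y": 0, "z": 0, "wx": 0, "wy": 0, "wz": 0, "fingers": 1},
    {"x": 0, "y": 0, "z": 0, "wx": 0, "wy": 0, "wz": 0, "fingers": 1},
    {"x": 0, "y": 0, "z": 0, "wx": 0, "wy": 0, "wz": 0, "fingers": 1},
  ],
)

```text
t: 24.45
eef_pos: [0.5557, 0.4074, 0.1309]
tool_rot: [[-0.867, 0.498, -0.0], [0.498, 0.867, -0.0], [-0.0, -0.0, -1.0]]
contact_force: [-0.0, -0.2, -0.2]
width: 1.001
finger_force: 0.0
```

```bash
python3 - <<'E'
from h import *
c=look([.5557,.4116],.012,"wcap",.025)
go([*c,.012],60.3)
E
```

```text
wcap uv [259.2 178.1] thr 157.0 centre [0.5539 0.4133] r 0.0247 expected [0.5557, 0.4116] 0.025
tcp [0.5558 0.4078 0.1312] yaw 60.15 share xyz [0.0179 0.015  0.4769] wz -0.0008 t 24.55 tilt [0.0005 0.0003]
```

drive_tool(
  deltas=[
    {"x": 0.016, "y": 0.013, "z": 0.12, "wx": 0, "wy": 0, "wz": 0, "fingers": 1},
    {"x": 0.016, "y": 0.013, "z": 0.27, "wx": 0, "wy": 0, "wz": 0, "fingers": 1},
    {"x": 0.016, "y": 0.013, "z": 0.39, "wx": 0, "wy": 0, "wz": 0, "fingers": 1},
    {"x": 0.016, "y": 0.013, "z": 0.46, "wx": 0, "wy": 0, "wz": 0, "fingers": 1},
    {"x": 0.016, "y": 0.013, "z": 0.49, "wx": 0, "wy": 0, "wz": 0, "fingers": 1},
  ],
  force=50,
)

```text
t: 24.97
eef_pos: [0.5515, 0.4118, 0.0047]
tool_rot: [[-0.868, 0.497, -0.005], [0.497, 0.868, -0.003], [0.003, -0.005, -1.0]]
contact_force: [0.1, -0.2, -0.8]
width: 1.001
finger_force: 0.0
```

drive_tool(
  deltas=[
    {"x": 0, "y": 0, "z": 0, "wx": 0, "wy": 0, "wz": 0, "fingers": 1},
    {"x": 0, "y": 0, "z": 0, "wx": 0, "wy": 0, "wz": 0, "fingers": 1},
    {"x": 0, "y": 0, "z": 0, "wx": 0, "wy": 0, "wz": 0, "fingers": 1},
    {"x": 0, "y": 0, "z": 0, "wx": 0, "wy": 0, "wz": 0, "fingers": 1},
    {"x": 0, "y": 0, "z": 0, "wx": 0, "wy": 0, "wz": 0, "fingers": 1},
  ],
)

```text
t: 25.38
eef_pos: [0.5547, 0.4143, 0.0101]
tool_rot: [[-0.868, 0.496, 0.003], [0.496, 0.868, 0.002], [-0.002, 0.003, -1.0]]
contact_force: [0.1, -0.2, -0.5]
width: 1.004
finger_force: 0.0
```

```bash
python3 - <<'E'
from h import *
snapshot("top")
go([.5542,.4130,0],60.3)
E
```

```text
tcp [0.5545 0.4142 0.0098] yaw 60.24 share xyz [-0.0013 -0.0046  0.039 ] wz -0.0003 t 25.43 tilt [0.0023 0.0013]
```

drive_tool(
  deltas=[
    {"x": 0, "y": -0.004, "z": 0.018, "wx": 0, "wy": 0, "wz": 0, "fingers": 1},
    {"x": 0, "y": -0.004, "z": 0.034, "wx": 0, "wy": 0, "wz": 0, "fingers": 0.8},
    {"x": 0, "y": -0.004, "z": 0.034, "wx": 0, "wy": 0, "wz": 0, "fingers": 0.5},
    {"x": 0, "y": -0.004, "z": 0.034, "wx": 0, "wy": 0, "wz": 0, "fingers": 0.2},
    {"x": 0, "y": -0.004, "z": 0.034, "wx": 0, "wy": 0, "wz": 0, "fingers": -0.2},
  ],
)

```text
t: 25.85
eef_pos: [0.5531, 0.4128, -0.0001]
tool_rot: [[-0.868, 0.496, 0.0], [0.496, 0.868, 0.0], [-0.0, 0.0, -1.0]]
contact_force: [0.3, -0.5, -1.1]
width: 0.554
finger_force: 51.5
```

drive_tool(
  deltas=[
    {"x": 0, "y": 0, "z": 0, "wx": 0, "wy": 0, "wz": 0, "fingers": -0.2},
    {"x": 0, "y": 0, "z": 0, "wx": 0, "wy": 0, "wz": 0, "fingers": -0.2},
    {"x": 0, "y": 0, "z": 0, "wx": 0, "wy": 0, "wz": 0, "fingers": -0.2},
    {"x": 0, "y": 0, "z": 0, "wx": 0, "wy": 0, "wz": 0, "fingers": -0.2},
    {"x": 0, "y": 0, "z": 0, "wx": 0, "wy": 0, "wz": 0, "fingers": -0.2},
  ],
)

```text
t: 26.27
eef_pos: [0.5532, 0.4128, -0.0003]
tool_rot: [[-0.868, 0.496, 0.0], [0.496, 0.868, 0.0], [-0.0, 0.0, -1.0]]
contact_force: [-0.5, 0.7, 0.4]
width: 0.554
finger_force: 51.9
```

drive_tool(
  deltas=[
    {"x": 0, "y": 0, "z": -0.03, "wx": 0, "wy": 0, "wz": 0, "fingers": -0.2},
    {"x": 0, "y": 0, "z": -0.1, "wx": 0, "wy": 0, "wz": 0, "fingers": -0.2},
    {"x": 0, "y": 0, "z": -0.22, "wx": 0, "wy": 0, "wz": 0, "fingers": -0.2},
    {"x": 0, "y": 0, "z": -0.36, "wx": 0, "wy": 0, "wz": 0, "fingers": -0.2},
    {"x": 0, "y": 0, "z": -0.48, "wx": 0, "wy": 0, "wz": 0, "fingers": -0.2},
  ],
)

```text
t: 26.68
eef_pos: [0.5527, 0.4125, 0.1214]
tool_rot: [[-0.868, 0.496, -0.0], [0.496, 0.868, -0.0], [0.0, -0.0, -1.0]]
contact_force: [-0.4, 0.2, -1.0]
width: 0.554
finger_force: 51.8
```

```bash
python3 - <<'E'
from h import *
go([.485,-.133,.12],60.3)
E
```

```text
tcp [0.5527 0.4125 0.1214] yaw 60.24 share xyz [-0.848  -2.0288  0.0062] wz -0.0003 t 26.68 tilt [-0.0005 -0.0003]
```

drive_tool(
  deltas=[
    {"x": -0.04, "y": -0.1, "z": 0, "wx": 0, "wy": 0, "wz": 0, "fingers": -0.2},
    {"x": -0.1, "y": -0.24, "z": 0, "wx": 0, "wy": 0, "wz": 0, "fingers": -0.2},
    {"x": -0.16, "y": -0.39, "z": 0, "wx": 0, "wy": 0, "wz": 0, "fingers": -0.2},
    {"x": -0.22, "y": -0.54, "z": 0, "wx": 0, "wy": 0, "wz": 0, "fingers": -0.2},
    {"x": -0.28, "y": -0.68, "z": 0, "wx": 0, "wy": 0, "wz": 0, "fingers": -0.2},
  ],
)

```text
t: 27.1
eef_pos: [0.5284, 0.2287, 0.1199]
tool_rot: [[-0.868, 0.496, -0.0], [0.496, 0.868, -0.0], [0.0, -0.0, -1.0]]
contact_force: [0.8, 0.1, -2.1]
width: 0.558
finger_force: 51.9
```

drive_tool(
  deltas=[
    {"x": -0.06, "y": -0.14, "z": 0, "wx": 0, "wy": 0, "wz": 0, "fingers": -0.2},
    {"x": -0.12, "y": -0.28, "z": 0, "wx": 0, "wy": 0, "wz": 0, "fingers": -0.2},
    {"x": -0.18, "y": -0.43, "z": 0, "wx": 0, "wy": 0, "wz": 0, "fingers": -0.2},
    {"x": -0.24, "y": -0.57, "z": 0, "wx": 0, "wy": 0, "wz": 0, "fingers": -0.2},
    {"x": -0.3, "y": -0.71, "z": 0, "wx": 0, "wy": 0, "wz": 0, "fingers": -0.2},
  ],
)

```text
t: 27.52
eef_pos: [0.5057, 0.0374, 0.1201]
tool_rot: [[-0.868, 0.496, 0.0], [0.496, 0.868, 0.0], [-0.0, 0.0, -1.0]]
contact_force: [0.8, -0.4, -1.1]
width: 0.556
finger_force: 51.9
```

drive_tool(
  deltas=[
    {"x": -0.06, "y": -0.14, "z": 0, "wx": 0, "wy": 0, "wz": 0, "fingers": -0.2},
    {"x": -0.12, "y": -0.28, "z": 0, "wx": 0, "wy": 0, "wz": 0, "fingers": -0.2},
    {"x": -0.18, "y": -0.43, "z": 0, "wx": 0, "wy": 0, "wz": 0, "fingers": -0.2},
    {"x": -0.23, "y": -0.55, "z": 0, "wx": 0, "wy": 0, "wz": 0, "fingers": -0.2},
    {"x": -0.26, "y": -0.62, "z": 0, "wx": 0, "wy": 0, "wz": 0, "fingers": -0.2},
  ],
)

```text
t: 27.93
eef_pos: [0.4853, -0.131, 0.1201]
tool_rot: [[-0.867, 0.499, 0.0], [0.499, 0.867, -0.001], [-0.001, -0.001, -1.0]]
contact_force: [-0.2, 0.9, -1.1]
width: 0.554
finger_force: 51.9
```

drive_tool(
  deltas=[
    {"x": 0, "y": 0, "z": 0, "wx": 0, "wy": 0, "wz": 0, "fingers": -0.2},
    {"x": 0, "y": 0, "z": 0, "wx": 0, "wy": 0, "wz": 0, "fingers": -0.2},
    {"x": 0, "y": 0, "z": 0, "wx": 0, "wy": 0, "wz": 0, "fingers": -0.2},
    {"x": 0, "y": 0, "z": 0, "wx": 0, "wy": 0, "wz": 0, "fingers": -0.2},
    {"x": 0, "y": 0, "z": 0, "wx": 0, "wy": 0, "wz": 0, "fingers": -0.2},
  ],
)

```text
t: 28.35
eef_pos: [0.486, -0.1265, 0.1196]
tool_rot: [[-0.869, 0.495, -0.0], [0.495, 0.869, 0.0], [0.0, 0.0, -1.0]]
contact_force: [0.3, -0.1, -0.9]
width: 0.561
finger_force: 51.9
```

```bash
python3 - <<'E'
from h import *
o=held("hc",.012,.025,lambda h:(h[:,:,2]>150)&(h[:,:,1]<40))
print(np.array(read_state()["tool_rot"]).T[:2,:2]@o)
go([.4851,-.1332,.08],60.3)
E
```

```text
hc off [-0.0015 -0.0005] r 0.0239 exp 0.025 bbox (203, 239, 101, 69)
[ 0.00101778 -0.00115641]
tcp [ 0.486  -0.1265  0.1196] yaw 60.35 share xyz [-0.01   -0.025   0.1585] wz 0.0003 t 28.4 tilt [-0.0001  0.0003]
```

drive_tool(
  deltas=[
    {"x": -0.014, "y": -0.022, "z": 0.05, "wx": 0, "wy": 0, "wz": 0, "fingers": -0.2},
    {"x": -0.014, "y": -0.022, "z": 0.1, "wx": 0, "wy": 0, "wz": 0, "fingers": -0.2},
    {"x": -0.014, "y": -0.022, "z": 0.14, "wx": 0, "wy": 0, "wz": 0, "fingers": -0.2},
    {"x": -0.014, "y": -0.022, "z": 0.17, "wx": 0, "wy": 0, "wz": 0, "fingers": -0.2},
    {"x": -0.014, "y": -0.022, "z": 0.18, "wx": 0, "wy": 0, "wz": 0, "fingers": -0.2},
  ],
)

```text
t: 28.82
eef_pos: [0.4854, -0.1333, 0.0732]
tool_rot: [[-0.869, 0.496, -0.002], [0.496, 0.869, 0.001], [0.002, -0.0, -1.0]]
contact_force: [0.1, -0.8, -0.5]
width: 0.561
finger_force: 51.9
```

drive_tool(
  deltas=[
    {"x": 0, "y": 0, "z": 0, "wx": 0, "wy": 0, "wz": 0, "fingers": -0.2},
    {"x": 0, "y": 0, "z": 0, "wx": 0, "wy": 0, "wz": 0, "fingers": -0.2},
    {"x": 0, "y": 0, "z": 0, "wx": 0, "wy": 0, "wz": 0, "fingers": -0.2},
    {"x": 0, "y": 0, "z": 0, "wx": 0, "wy": 0, "wz": 0, "fingers": -0.2},
    {"x": 0, "y": 0, "z": 0, "wx": 0, "wy": 0, "wz": 0, "fingers": -0.2},
  ],
)

```text
t: 29.23
eef_pos: [0.4866, -0.1344, 0.0751]
tool_rot: [[-0.868, 0.496, 0.001], [0.496, 0.868, -0.0], [-0.001, 0.0, -1.0]]
contact_force: [0.1, 0.3, -1.2]
width: 0.56
finger_force: 51.9
```

```bash
python3 - <<'E'
from h import *
snapshot("top");go([.4863,-.1330,.0577],60.3)
E
```

```text
tcp [ 0.4866 -0.1344  0.0751] yaw 60.23 share xyz [0.0037 0.0042 0.0695] wz -0.0004 t 29.28 tilt [ 0.0009 -0.0003]
```

drive_tool(
  deltas=[
    {"x": 0.003, "y": 0.003, "z": 0.02, "wx": 0, "wy": 0, "wz": 0, "fingers": -0.2},
    {"x": 0.003, "y": 0.003, "z": 0.04, "wx": 0, "wy": 0, "wz": 0, "fingers": -0.2},
    {"x": 0.003, "y": 0.003, "z": 0.052, "wx": 0, "wy": 0, "wz": 0, "fingers": -0.2},
    {"x": 0.003, "y": 0.003, "z": 0.058, "wx": 0, "wy": 0, "wz": 0, "fingers": -0.2},
    {"x": 0.003, "y": 0.003, "z": 0.062, "wx": 0, "wy": 0, "wz": 0, "fingers": -0.2},
  ],
)

```text
t: 29.7
eef_pos: [0.4856, -0.133, 0.0585]
tool_rot: [[-0.868, 0.496, -0.001], [0.496, 0.868, 0.001], [0.001, -0.0, -1.0]]
contact_force: [0.0, 0.3, -0.8]
width: 0.557
finger_force: 51.9
```

drive_tool(
  deltas=[
    {"x": 0, "y": 0, "z": 0.003, "wx": 0, "wy": 0, "wz": 0, "fingers": -0.2},
    {"x": 0, "y": 0, "z": 0.005, "wx": 0, "wy": 0, "wz": 0, "fingers": -0.2},
    {"x": 0, "y": 0, "z": 0.006, "wx": 0, "wy": 0, "wz": 0, "fingers": -0.2},
    {"x": 0, "y": 0, "z": 0.006, "wx": 0, "wy": 0, "wz": 0, "fingers": -0.2},
    {"x": 0, "y": 0, "z": 0.006, "wx": 0, "wy": 0, "wz": 0, "fingers": -0.2},
  ],
)

```text
t: 30.12
eef_pos: [0.486, -0.1332, 0.0581]
tool_rot: [[-0.868, 0.496, 0.0], [0.496, 0.868, -0.0], [-0.0, -0.0, -1.0]]
contact_force: [-2.9, 1.1, 5.5]
width: 0.56
finger_force: 52.5
```

Seated (5.5 N at the expected height). Release and retreat.

drive_tool(
  deltas=[
    {"x": 0, "y": 0, "z": 0, "wx": 0, "wy": 0, "wz": 0, "fingers": 0.4},
    {"x": 0, "y": 0, "z": 0, "wx": 0, "wy": 0, "wz": 0, "fingers": 0.7},
    {"x": 0, "y": 0, "z": 0, "wx": 0, "wy": 0, "wz": 0, "fingers": 0.9},
    {"x": 0, "y": 0, "z": 0, "wx": 0, "wy": 0, "wz": 0, "fingers": 0.9},
    {"x": 0, "y": 0, "z": -0.02, "wx": 0, "wy": 0, "wz": 0, "fingers": 0.9},
  ],
)

```text
t: 30.53
eef_pos: [0.4854, -0.1329, 0.0619]
tool_rot: [[-0.868, 0.496, -0.001], [0.496, 0.868, 0.001], [0.002, -0.0, -1.0]]
contact_force: [-0.5, -0.1, -0.9]
width: 0.95
finger_force: 0.0
```

drive_tool(
  deltas=[
    {"x": 0, "y": 0, "z": -0.1, "wx": 0, "wy": 0, "wz": 0, "fingers": 1},
    {"x": 0, "y": 0, "z": -0.2, "wx": 0, "wy": 0, "wz": 0, "fingers": 1},
    {"x": 0, "y": 0, "z": -0.3, "wx": 0, "wy": 0, "wz": 0, "fingers": 1},
    {"x": 0, "y": 0, "z": -0.36, "wx": 0, "wy": 0, "wz": 0, "fingers": 1},
    {"x": 0, "y": 0, "z": -0.36, "wx": 0, "wy": 0, "wz": 0, "fingers": 1},
  ],
)

```text
t: 30.95
eef_pos: [0.4883, -0.1342, 0.1566]
tool_rot: [[-0.868, 0.496, 0.006], [0.496, 0.868, -0.003], [-0.007, 0.001, -1.0]]
contact_force: [0.2, -0.3, -0.6]
width: 1.002
finger_force: 0.0
```

drive_tool(
  deltas=[
    {"x": 0, "y": 0, "z": 0, "wx": 0, "wy": 0, "wz": 0, "fingers": 1},
    {"x": 0, "y": 0, "z": 0, "wx": 0, "wy": 0, "wz": 0, "fingers": 1},
    {"x": 0, "y": 0, "z": 0, "wx": 0, "wy": 0, "wz": 0, "fingers": 1},
    {"x": 0, "y": 0, "z": 0, "wx": 0, "wy": 0, "wz": 0, "fingers": 1},
    {"x": 0, "y": 0, "z": 0, "wx": 0, "wy": 0, "wz": 0, "fingers": 1},
  ],
)

```text
t: 31.37
eef_pos: [0.4853, -0.1329, 0.1516]
tool_rot: [[-0.868, 0.496, -0.002], [0.496, 0.868, 0.001], [0.002, -0.0, -1.0]]
contact_force: [-0.2, -0.6, 0.6]
width: 0.999
finger_force: 0.0
```

```bash
python3 - <<'E'
from h import *
i=snapshot("wrist")[:,:,::-1].copy();s=read_state()
u,v=proj("wrist",[.485,-.1335,.07],s).astype(int)
cv2.imwrite("pics/p4c.png",cv2.resize(i[v-90:v+90,u-90:u+90],None,fx=3,fy=3))
E
```

```text
(no output)
```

View pics/p4c.png

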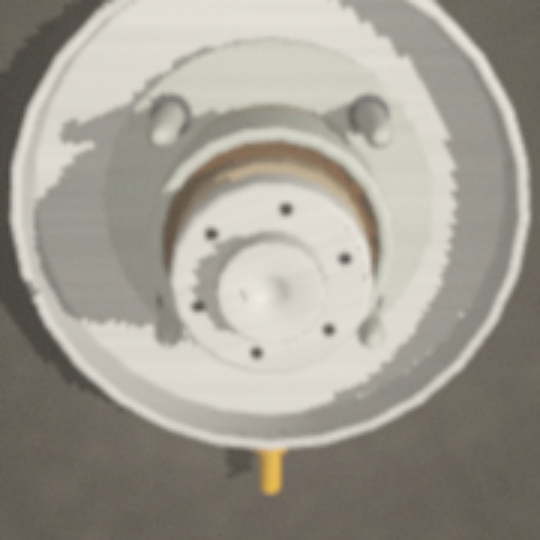

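The stack stands complete: the cap flange is centred at about (272,277) in the crop, some 2 mm from target, level and boss up. Handing in.

```bash
python3 -c "
from rig import *
print(close_job())"
```

```text
the job is handed in; nothing more can be done
None
```

The stack is in the cell and the job is handed in after about 31 s of robot time: wide stone, soil ring, narrow stone and cap each sat within about 2 mm of centre in the close-up pictures; the judge returned no verdict.

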